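# Load the reference filter and hold the photometer's shutter open

### The job

Take the aluminium-framed reference filter out of the rack, stand it fully down in the cell holder inside the photometer's open sample well with its window facing left-right along the light path, and slide the cover fully shut. Then pull the spring-return shutter rod out by its knob until the black ring on the rod is level with the face of the bushing, and finish while still holding it there for the reading; if let go it springs back. Never open the shutter while the cover is open, and leave the glass cells in the rack and the other things on the bench where they are.

Things in the scene. Friction and masses are not known exactly. Their poses are not given: they have to be found in the camera images.
- photometer: White photometer, fixed, turned up to 6 degrees, 150 mm high (195 mm from 220 mm behind its front). Origin: on the bench under the front face, in line with the well's middle; x into the machine, y to its left (it spans y -160 to 300 mm), z up. Sample well open at the top: inside x 30 to 150, y -70 to 70, floor z 60 mm. The light path runs along y. A dark display is on the front's left half.
- holder_mouth (a point): Mouth centre of the cell holder's square hole, at the top of an aluminium block 36 mm square standing in the well; x 85, y -10, z 105 mm in the photometer's frame. The hole is 14 mm square with a 2 mm chamfer, its sides along the photometer's x and y, 20 mm deep: a seated filter has its foot at z 85 and its top at z 143 mm, below the cover.
- filter_mid (a point): Centre (29 mm above the foot) of the reference filter: upright aluminium frame 12.5 x 12.5 x 58 mm, 20 to 35 g, with a grey glass window in its lower half that looks along its own y; its x sides are plain metal, for gripping. Stands 20 mm deep in any of the rack's three holes, 38 mm showing, taller than the two glass cells there. Axes as rack: z up, y along the row.
- filter_foot (a point): Centre of the underside of the same filter, same axes.
- filter: The same filter; origin at the centre of its underside.
- rack: White plastic rack block, 52 (x) x 150 (y) x 26 mm high, fixed, turned by up to 20 degrees, standing in front of the photometer, at the left or the right. Origin: centre of its underside; its row of three 14 mm square holes, 20 mm deep, runs along its y at -45, 0, +45 mm.
- cell_a_mid (a point): Centre of an empty square glass cell, 12.5 x 12.5 x 45 mm, standing in the rack. Leave it.
- cell_b_mid (a point): Centre of the other empty glass cell, alike. Leave it.
- cover (a joint): Opening of the sample well's sliding cover, m: 0 = shut against its stop, 0.17 = fully open, slid along the photometer's +y (to its left). Starts open, at 0.14 to 0.17; about 1.5 N moves it and it stays where it is left.
- cover_grip (a point): Middle of the cover's grip: a black upright ridge 60 (x) x 12 (y) mm, from 158 to 182 mm above the bench (this point at 171 mm), across the middle of the grey cover plate, 150 (x) x 165 (y) mm. Can be pinched across y or pushed. With the cover shut it is at x 90, y 0 mm of the photometer.
- shutter (a joint): How far the shutter rod is pulled out, m: 0 = home (closed), stop at 0.045. It slides straight out of the front face, along the photometer's -x. A spring pulls it home: about 3 N at home, 6.6 N at the ring, 8.4 N at the stop. At 0.030 the middle of the 3 mm wide black ring (hidden inside until about then) is level with the bushing's face.
- bushing_face (a point): Centre of the outer face of the steel bushing (26 mm across, standing 10 mm out of the front face) from which the shutter rod comes: x = -10, y = -105, z = 105 mm in the photometer's frame.
- knob: Black round knob on the end of the shutter rod (rod 10 mm thick): 28 mm across, 24 mm long, its axis along the photometer's x. Origin at its centre, 105 mm above the bench, and 50 mm in front of the front face when home. Can be pinched across y from above.
- amber: Amber glass bottle, 48 mm across, 95 mm high; origin at its foot. Leave it.
- dish: Flat glass dish, 90 mm across, 15 mm high; origin at its foot. Leave it.
- mortar: White ceramic bowl, 84 mm across, 50 mm high; origin at its foot. Leave it.
- jar: White plastic jar, 56 mm across, 60 mm high; origin at its foot. Leave it.
- driver: Black-handled screwdriver, 160 mm long, lying on the bench. Leave it.
- wipes: White box of wipes with a grey band, 112 x 112 x 75 mm, fixed, in front of the photometer on the side where the rack is not; origin at its foot.
Not all that is in view belongs to the job. Of the things that look like the filter, the smaller one is meant.

How it is judged:
By the outcome, as a careful person would: the job done as asked, in the order asked, and still so for the second after the job is handed in, while the arm keeps its last pose, push and grip.
It also fails if it takes over 59 s, if anything falls off the work surface, if the arm or the gripper's body presses on something with over 40 N, if the wrist force passes 120 N, or if a joint passes its speed limit or range.

### The arm

A 6-joint arm with a two-finger parallel gripper is mounted at the origin on the work surface. World frame = base frame: x ahead of the robot, y to its left, z up, the work surface at z = 0. Lengths are in m, angles in degrees, forces in N, time in s.
With the tool pointing down it reaches from about 0.375 to 0.9 m from the base axis. Payload 3.1 kg.
Tool frame: the origin (TCP) lies midway between the tips of the shut fingers; the grasp point (between the pads) lies 19 mm behind it; z points along the fingers, y is the direction in which the jaws open and shut (so a half turn about z gives the same grasp; the last joint's range is limited). The gripper opens to 87 mm and grips with 3 to 60 N. Pads are 19 mm wide; open, the fingers measure 117 mm over their backs; the gripper's body (75 mm by 190 mm) begins 51 mm behind the grasp point.
Start: joints at [59.674, 30.224, 82.088, -0, 67.689, -10.227], TCP at [0.215, 0.587, 0.223] pointing down, gripper open.
Joint ranges: [-176.69, 176.69], [-43.24, 126.21], [12.49, 139.97], [-82, 262], [0, 151.66], [-163.58, 163.58]. Speed limits (degrees/s): [159.86, 159.86, 180, 180, 180, 180].

### API

Orientations are given as a 3x3 rotation matrix whose columns are the frame's x, y, z axes.
In Python, from rig import status, vision, bot, models gives the robot as it stands.
- The arm moves only by the tool send_rows, never from a script. Its argument "moves" is a list of rows, each a list of 7 numbers: the shift along the tool's x, y, z in units of 25 mm (1.0 is 25 mm), then the turn, a rotation vector about the tool's x, y, z in units of 10 degrees (1.0 is 10 degrees), then the closure, from -1 (fully open) to 1 (shut), so that 0 is half open. In form: [[dx, dy, dz, rx, ry, rz, hand], ...]. A call has 1 to 12 rows; each row shifts and turns the commanded pose from where the row before left it, along the tool's axes as they then stand; what a row does not reach is not made up. A row lasts 1/8 s, in which the tool goes at most 62.5 mm and 10.7 degrees, less where a joint would pass 70% of its speed; a pose out of reach is approached as far as the arm can. A call is refused whole if a number of a shift passes 1 or a number of a turn 1, either way. A call with a gripper value outside its range is refused whole. The fingers move at their own pace and stop on an object; the grip force is fixed at half the most. Time passes only in rows, so rows that do not move let the fingers close. It gives the time, the measured TCP pose, the force and the opening at its end, in the units of the state.
- status.read_state(): the state, without advancing time (a new reading comes with each control period).
- vision.capture(name): name is "side" or "top"; returns a dict with "img" (420x560x3 uint8, red, green, blue), "depth" (420x560 float32, m along the optical axis (not along the pixel's ray), 0 where there is no reading), "fx", "fy", "cx", "cy" (pixels), "distortion" ([k1, k2, p1, p2, k3] as OpenCV has them; the pictures are not rectified), "pose" (4x4, takes a point from camera to world coordinates). Camera axes: x right, y up, looking along -z (the intrinsics and any distortion apply to the point x, -y, -z); pixel columns grow to the right and rows downward; lengths in m; the calibration is good to about 2 mm. A picture is of the moment at which its call begins.
- bot.hand_in(): hands the job in, once; it reports no verdict.
Trained networks look in the newest picture that a camera, given by its name, has taken for a name from the list of things; names that differ only in an ending like _2 or _b are one class to them, and where a whole thing is asked for, a point or a joint stands for the part that bears it (a point fixed in the world has none). Each returns a list of dicts, best first, with "confidence" (0 to 1); they miss things now and then, are a little off and sometimes report something else, mostly with a low value. They report only what shows in the picture. A call takes as long as a camera call. They do not tell look-alikes from the thing itself.
- models.masks_of(camera, name): "mask" (420x560 bool, what is visible of it) and "extent" ([left, top, right, bottom] in pixels, round what is visible of it).
- models.landmark_of(camera, name): "point" ([column, row] in pixels: a listed point, or the origin of a listed thing).
The state is a dict: "time_s": time; "joint_positions": joint angles; "qvel": joint speeds; "tau": joint torques, N m; "position": TCP position; "tcp_rot": TCP orientation; "force": force on the tool from outside, world axes, zero at the start; "moment": the same for the moment, N m; "opening": opening from 0.0 (shut) to 1.0 (fully open).
Only numpy, scipy, OpenCV 4.12 (cv2) and the standard library are available. Lean on these libraries where they do the work, as an engineer would, in place of code of your own. Each camera call takes 0.05 s, during which the arm holds its last target.

## Working session

There is one attempt and no reset: what is moved stays moved. The work goes in short steps, Python scripts to look and compute and a tool call to move; the robot and the scene stay as the last step left them, time stands still between calls to the robot, and variables do not carry over. Pictures are saved under pics/ and viewed, and the job is handed in when it is done.

Besides the shell and the picture viewer there is one more tool, called after "Emit:" by a JSON object that holds its "op" and its "data". send_rows: Moves the arm, as the interface text tells. Its arguments: {"type":"object","properties":{"moves":{"type":"array"}},"required":["moves"]}

```bash
ls; mkdir -p pics; python3 - <<'E'
from rig import status, vision, bot, models
import cv2, pickle
s=status.read_state(); print(s)
for n in ("side","top"):
    c=vision.capture(n); cv2.imwrite(f"pics/{n}0.png",c["img"][:,:,::-1]); pickle.dump(c,open(f"{n}0.pkl","wb"))
    print(n,{k:c[k] for k in c if k not in("img","depth")})
    for t in ["filter","filter_mid","filter_foot","rack","holder_mouth","cover_grip","bushing_face","knob","cell_a_mid","photometer","wipes","amber","jar"]:
        print(t,[(round(d["confidence"],2),[round(float(v),1) for v in d["point"]]) for d in models.landmark_of(n,t)])
E
```

```text
pics
{'time_s': 0.0, 'joint_positions': array([ 5.96722569e+01,  3.02780241e+01,  8.21569940e+01,  2.25996335e-04,
        6.76864772e+01, -1.02264323e+01]), 'qvel': array([-0.04626118, -0.06829848, -0.06310932,  0.03165767, -0.02764416,
       -0.04908973]), 'tau': array([ 9.03946457e-04, -4.40039062e+01, -1.76594514e+01,  6.33924454e-02,
        5.82376169e-02, -1.94509689e-04]), 'position': array([0.21439178, 0.58630793, 0.22157834]), 'tcp_rot': array([[-9.39085670e-01,  3.43681468e-01, -1.07388206e-03],
       [ 3.43682936e-01,  9.39083967e-01, -1.82846125e-03],
       [ 3.80057179e-04, -2.08615669e-03, -9.99997752e-01]]), 'force': array([-0.16184583, -0.25230672, -0.46573612]), 'moment': array([ 0.00767793,  0.00402671, -0.00466421]), 'opening': 1.0014557120292076}
side {'fx': 401.59845642818937, 'fy': 401.59845642818937, 'cx': 278.1760093624077, 'cy': 211.40158615573333, 'distortion': array([-0.11982776,  0.        ,  0.        ,  0.        ,  0.        ]), 'pose': array([[ 0.84799093,  0.27768289, -0.45144611,  0.02626212],
       [-0.52994283,  0.4578555 , -0.71381296, -0.758
[... 1301 characters left out ...]
225.8]), (0.6, [400.4, 239.0]), (0.46, [404.6, 262.5]), (0.3, [214.7, 158.2]), (0.29, [394.7, 239.3]), (0.24, [298.1, 203.0])]
filter_mid [(0.64, [416.4, 258.7]), (0.37, [400.7, 238.2])]
filter_foot [(0.49, [406.7, 264.1]), (0.15, [299.7, 230.0])]
rack [(0.71, [385.0, 234.0])]
holder_mouth [(0.88, [271.5, 165.2]), (0.71, [388.5, 234.4])]
cover_grip [(0.84, [214.1, 157.8])]
bushing_face [(0.67, [298.0, 195.9]), (0.63, [271.7, 197.5])]
knob [(0.53, [298.1, 207.4]), (0.2, [399.2, 238.4])]
cell_a_mid [(0.54, [396.3, 239.3]), (0.45, [387.3, 234.6])]
photometer [(0.88, [270.1, 198.8])]
wipes [(0.75, [180.3, 245.0])]
amber [(0.77, [389.7, 186.0]), (0.62, [369.8, 233.5])]
jar [(0.8, [418.2, 205.3])]
```

View pics/side0.png

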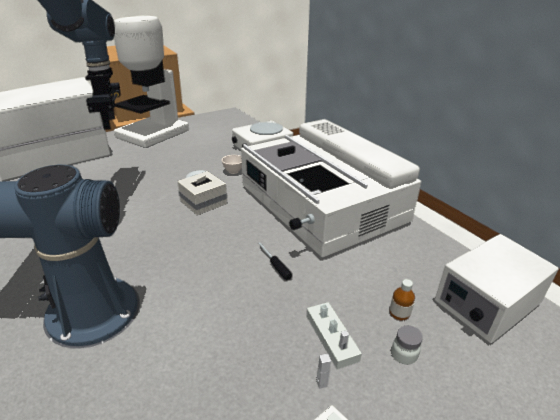

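View pics/top0.png

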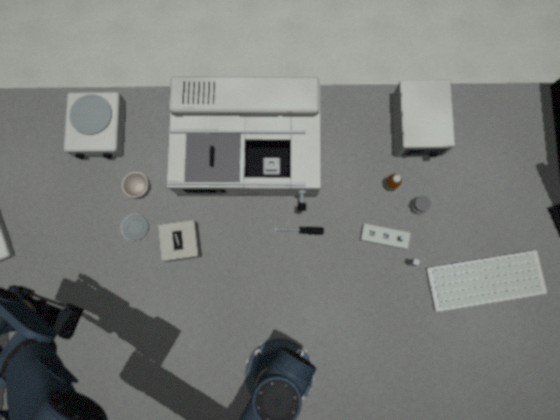

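```bash
python3 - <<'E'
import cv2,pickle
c=pickle.load(open("top0.pkl","rb"))["img"][:,:,::-1]
cv2.imwrite("pics/tz_rack.png",cv2.resize(c[195:285,350:450],None,fx=6,fy=6,interpolation=cv2.INTER_CUBIC))
cv2.imwrite("pics/tz_phot.png",cv2.resize(c[115:225,170:330],None,fx=5,fy=5,interpolation=cv2.INTER_CUBIC))
c=pickle.load(open("side0.pkl","rb"))["img"][:,:,::-1]
cv2.imwrite("pics/sz_rack.png",cv2.resize(c[295:405,270:410],None,fx=5,fy=5,interpolation=cv2.INTER_CUBIC))
cv2.imwrite("pics/sz_phot.png",cv2.resize(c[120:260,220:380],None,fx=4,fy=4,interpolation=cv2.INTER_CUBIC))
E
```

```text
(no output)
```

View pics/tz_rack.png

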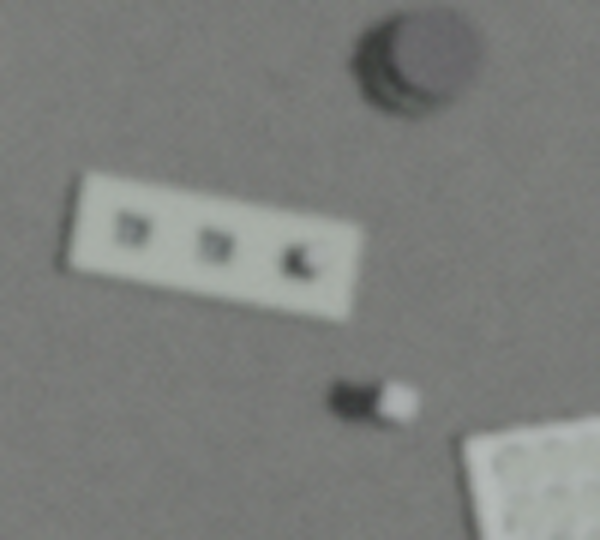

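View pics/tz_phot.png

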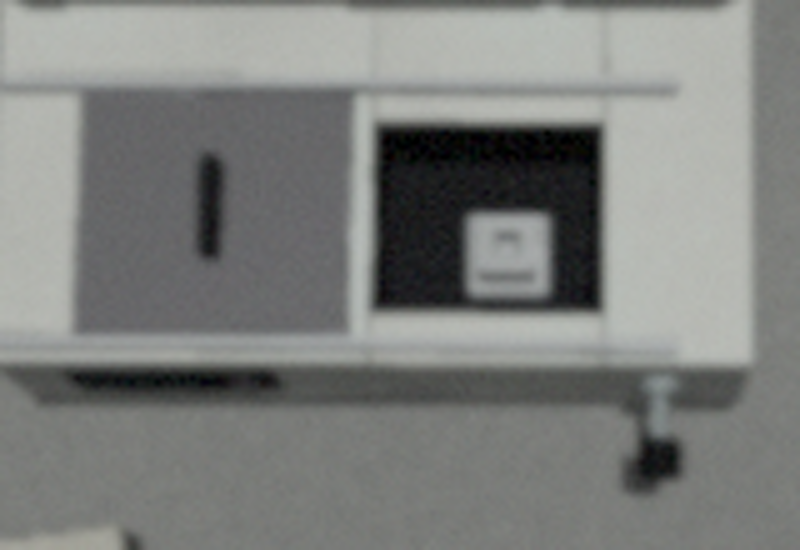

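View pics/sz_rack.png

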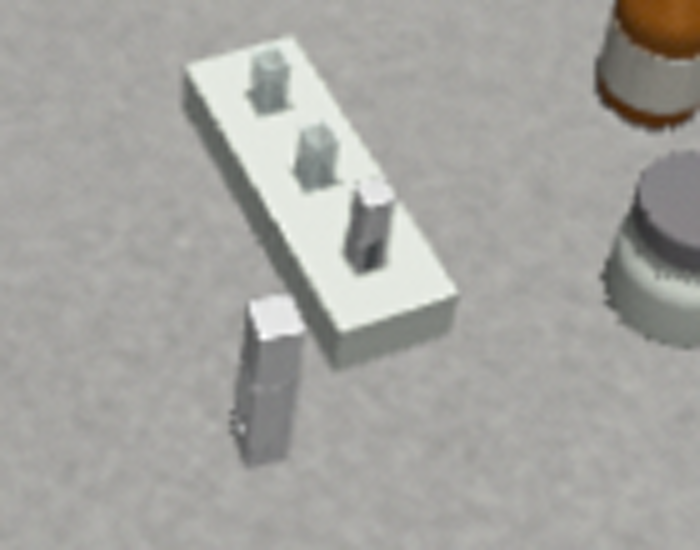

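View pics/sz_phot.png

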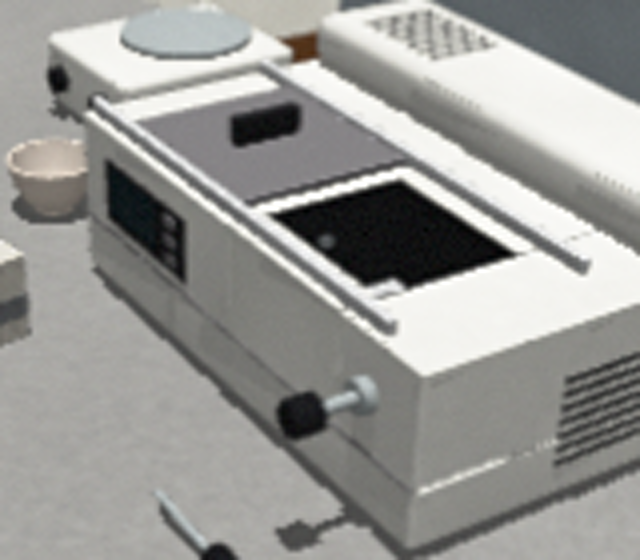

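```bash
cat > h.py <<'E'
import numpy as np,cv2,pickle
def K(c): return np.array([[c["fx"],0,c["cx"]],[0,c["fy"],c["cy"]],[0,0,1.]])
F=np.diag([1.,-1,-1])
def proj(c,P):
    T=np.array(c["pose"]);R=F@T[:3,:3].T;t=-R@T[:3,3]
    return cv2.projectPoints(np.atleast_2d(np.asarray(P,float)),cv2.Rodrigues(R)[0],t,K(c),np.array(c["distortion"]))[0].reshape(-1,2)
def ray(c,uv):
    u=cv2.undistortPoints(np.asarray(uv,float).reshape(-1,1,2),K(c),np.array(c["distortion"])).reshape(-1,2)
    d=np.c_[u[:,0],-u[:,1],-np.ones(len(u))]
    T=np.array(c["pose"]);return T[:3,3],d@T[:3,:3].T
def atz(c,uv,z):
    o,d=ray(c,uv); return o+d*((z-o[2])/d[:,2])[:,None]
def cloud(c):
    h,w=c["depth"].shape;v,u=np.mgrid[:h,:w];uv=np.c_[u.ravel(),v.ravel()].astype(float)
    o,d=ray(c,uv);D=c["depth"].ravel()[:,None]
    return (o+d*D).reshape(h,w,3)
def rot(a):
    a=np.radians(a);return np.array([[np.cos(a),-np.sin(a)],[np.sin(a),np.cos(a)]])
E
python3 - <<'E'
from h import *
t=pickle.load(open("top0.pkl","rb"));s=pickle.load(open("side0.pkl","rb"))
np.set_printoptions(precision=4,suppress=True)
# clouds
for nm,c,roi in(("top",t,(215,255,355,420)),("side",s,(295,370,300,365))):
    X=cloud(c);a,b,l,r=roi;P=X[a:b,l:r].reshape(-1,3)
    m=(P[:,2]>.02)&(P[:,2]<.032);print(nm,m.sum(),P[m].mean(0))
    img=c["img"][a:b,l:r].reshape(-1,3).astype(int)
    q=P[m][:,:2].astype(np.float32);print(cv2.minAreaRect(q))
    mm=(P[:,2]>.055)&(P[:,2]<.075);print(P[mm].round(4)[:20])
z=lambda uv,f,off:(np.array(uv,float)+.5)/f-.5+np.array(off)
print("rack top corners top",atz(t,z([(88,172),(365,225),(350,322),(70,270)],6,(350,195)),.026))
print("rack corners side",atz(s,z([(188,67),(292,38),(458,292),(337,335)],5,(270,295)),.026))
print("well top",atz(t,z([(375,125),(602,125),(602,308),(375,308)],5,(170,115)),.15))
print("holder",atz(t,z([(465,212),(551,212),(551,297),(465,297)],5,(170,115)),.105))
print("bodycorner",atz(t,z([(751,364)],5,(170,115)),.15))
print("grip top",atz(t,z([(196,153),(220,153),(220,260),(196,260)],5,(170,115)),.182))
print("side well",atz(s,z([(403,180),(517,254)],4,(220,120)),.15), "corner",atz(s,z([(425,378)],4,(220,120)),.15))
E
```

```text
top 651 [ 0.4234 -0.3399  0.026 ]
((0.4235863983631134, -0.34072715044021606), (0.15028001368045807, 0.05266246572136879), 78.16747283935547)
[[ 0.4213 -0.3832  0.0617]
 [ 0.418  -0.3794  0.0639]
 [ 0.4183 -0.3834  0.0603]
 [ 0.4176 -0.3847  0.0675]
 [ 0.4178 -0.3884  0.0652]
 [ 0.4177 -0.3913  0.0662]
 [ 0.4154 -0.3808  0.0579]
 [ 0.4145 -0.3813  0.0683]
 [ 0.4153 -0.3868  0.0588]
 [ 0.4146 -0.3881  0.066 ]
 [ 0.4118 -0.379   0.0643]
 [ 0.4122 -0.3834  0.0594]
 [ 0.412  -0.3862  0.0605]
 [ 0.4122 -0.3898  0.0585]
 [ 0.4093 -0.3809  0.0562]
 [ 0.4089 -0.383   0.0604]
 [ 0.4083 -0.3843  0.0674]
 [ 0.4084 -0.3877  0.0663]]
side 1235 [ 0.4189 -0.3518  0.0249]
((0.4244486689567566, -0.3435894250869751), (0.15387500822544098, 0.054627906531095505), 78.76611328125)
[[ 0.42   -0.3831  0.0639]
 [ 0.423  -0.3829  0.0618]
 [ 0.4134 -0.382   0.0639]
 [ 0.4155 -0.3826  0.0632]
 [ 0.4179 -0.383   0.0622]
 [ 0.4184 -0.3851  0.0639]
 [ 0.4209 -0.3853  0.0625]
 [ 0.4104 -0.3826  0.0635]
 [ 0.4115 -0.3842  0.0644]
 [ 0.4134 -0.385   0.064 ]
 [ 0.4146 -0.3865  0.0647]
 [ 0.4176 -0.3862  0.0626]
 [ 0.4
[... 243 characters left out ...]
0.2761  0.026 ]
 [ 0.4338 -0.4227  0.026 ]
 [ 0.3822 -0.4121  0.026 ]
 [ 0.4112 -0.2646  0.026 ]]
rack corners side [[ 0.4145 -0.267   0.026 ]
 [ 0.464  -0.2771  0.026 ]
 [ 0.434  -0.4224  0.026 ]
 [ 0.3812 -0.4126  0.026 ]]
well top [[ 0.7068  0.098   0.15  ]
 [ 0.7055 -0.0394  0.15  ]
 [ 0.5921 -0.0382  0.15  ]
 [ 0.5934  0.0975  0.15  ]]
holder [[ 0.6643  0.0459  0.105 ]
 [ 0.6638 -0.0075  0.105 ]
 [ 0.6097 -0.0072  0.105 ]
 [ 0.6102  0.046   0.105 ]]
bodycorner [[ 0.5572 -0.1266  0.15  ]]
grip top [[0.6807 0.2006 0.182 ]
 [0.6806 0.1864 0.182 ]
 [0.6157 0.1854 0.182 ]
 [0.6159 0.1995 0.182 ]]
side well [[ 0.71    0.0903  0.15  ]
 [ 0.7071 -0.043   0.15  ]] corner [[ 0.556 -0.135  0.15 ]]
```

```bash
python3 - <<'E'
from h import *
t=pickle.load(open("top0.pkl","rb"));s=pickle.load(open("side0.pkl","rb"))
np.set_printoptions(precision=0,suppress=True,linewidth=250)
X=cloud(t)
print("z mm, rows 154..178, cols 256..292");print((X[138:184:2,240:296:2,2]*1000).round())
cv2.imwrite("pics/well_t.png",cv2.resize(t["img"][135:185,240:300,::-1],None,fx=12,fy=12,interpolation=cv2.INTER_NEAREST))
cv2.imwrite("pics/well_s.png",cv2.resize(s["img"][155:205,280:360,::-1],None,fx=10,fy=10,interpolation=cv2.INTER_NEAREST))
E
```

```text
z mm, rows 154..178, cols 256..292
[[ 151.  150.  148.  147.  150.  148.  154.  152.  148.  148.  151.  147.  149.  154.  146.  151.  147.  150.  146.  150.  154.  150.  150.  147.  151.  148.  156.  151.]
 [ 157.  147.  149.  139.  133.  139.  138.  136.  131.  138.  139.  134.  133.  139.  137.  138.  137.  134.  138.  134.  140.  138.  137.  140.  139.  151.  147.  150.]
 [ 152.  145.  147.  115.  112.  118.  124.  115.  114.  114.  119.  119.  117.  116.  117.  117.  111.  118.  118.  117.  113.  121.  119.  115.  111.  150.  148.  150.]
 [ 153.  149.  154.   92.   91.   95.   88.   96.   92.   93.   99.   99.   95.   96.   96.   96.   91.   99.   97.   91.   98.   95.   95.   97.   98.  146.  151.  148.]
 [ 149.  151.  147.   84.   76.   74.   74.   75.   70.   69.   76.   69.   76.   69.   72.   71.   72.   67.   77.   78.   75.   78.   70.   83.   74.  151.  145.  146.]
 [ 151.  151.  154.   88.   59.   59.   58.   59.   60.   61.   63.   65.   55.   68.   60.   54.   60.   59.   62.   64.   59.   66.   55.   64.   61.  149.  153.  153.]
 [ 149.  152.  146.   85.   59.   63.  
[... 2168 characters left out ...]
5.  149.  149.]
 [ 150.  151.  133.   76.   64.   59.   57.   60.   58.   63.   58.   61.   65.   65.   60.   57.   67.   58.   69.   63.   58.   54.   58.   52.   60.  146.  150.  148.]
 [ 150.  150.  153.  146.  147.  147.  145.  151.  149.  147.  146.  152.  155.  151.  148.  147.  146.  150.  144.  152.  150.  149.  149.  151.  151.  147.  149.  147.]
 [ 154.  149.  156.  151.  150.  151.  150.  154.  150.  152.  147.  148.  152.  146.  153.  149.  151.  152.  149.  147.  152.  148.  157.  150.  149.  146.  149.  149.]
 [ 160.  162.  166.  154.  164.  159.  164.  162.  164.  164.  164.  161.  162.  162.  162.  162.  159.  161.  165.  157.  161.  166.  159.  168.  160.  165.  164.  161.]]
```

View pics/well_t.png

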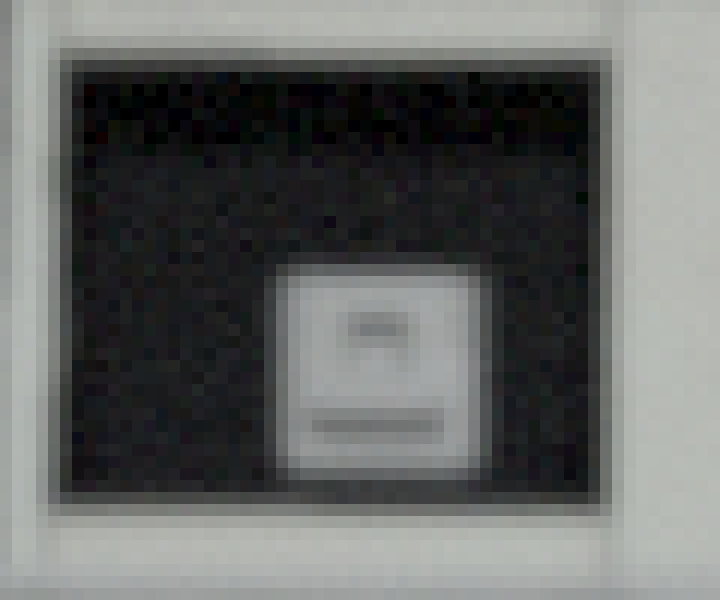

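View pics/well_s.png

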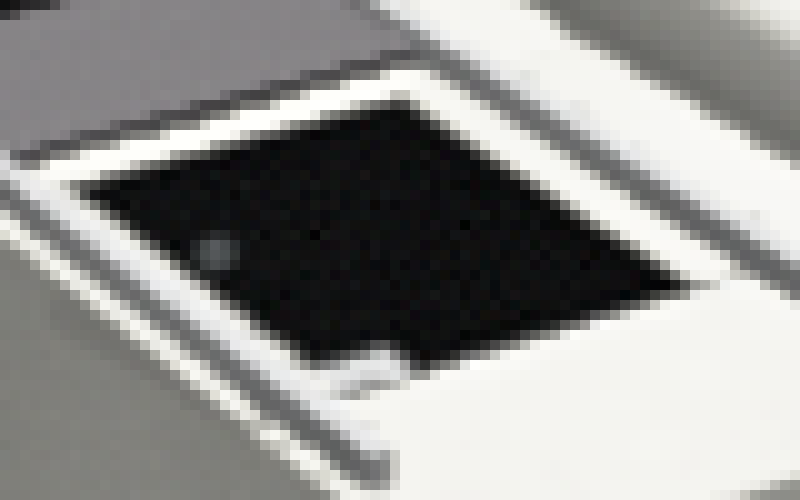

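```bash
cat > fit.py <<'E'
from h import *
from scipy.optimize import least_squares
from scipy.ndimage import map_coordinates,gaussian_filter
def fit(c,x0,segs,search=4,it=6,verbose=1):
    g=gaussian_filter(c["img"].astype(float).mean(2),.7)
    x=np.array(x0,float)
    def W(x,P): 
        P=np.asarray(P);return np.c_[P[:,:2]@rot(x[2]).T+x[:2],P[:,2]]
    for k in range(it):
        pts=[];tg=[];nn=[];si=[]
        for i,(a,b,sgn) in enumerate(segs):
            f=np.linspace(.1,.9,15)[:,None];P=np.array(a)*(1-f)+np.array(b)*f
            p=proj(c,W(x,P));d=p[-1]-p[0];d/=np.linalg.norm(d);n=np.array([-d[1],d[0]])
            o=np.arange(-search,search+.01,.1)
            S=p[:,None]+o[None,:,None]*n
            v=map_coordinates(g,[S[...,1],S[...,0]],order=1)
            gr=np.gradient(v,axis=1)*sgn if sgn else abs(np.gradient(v,axis=1))
            j=gr.argmax(1);ok=gr[np.arange(15),j]>1.0
            off=o[j]
            if ok.sum()<5: continue
            med=np.median(off[ok]);ok&=abs(off-med)<1
            for q in np.where(ok)[0]: pts.append(P[q]);tg.append(p[q]+off[q]*n);nn.append(n);si.append(i)
        pts,tg,nn,si=map(np.array,(pts,tg,nn,si))
        r=lambda y:((proj(c,W(y,pts))-tg)*nn).sum(1)
        s=least_squares(r,x,loss="soft_l1",f_scale=.5,x_scale=[.01,.01,1]);x=s.x
        search=max(2,search-.5)
    if verbose:
        rr=r(x);print("pose",x.round(5),"per-seg res px",{i:(round(rr[si==i].mean(),2),int((si==i).sum())) for i in set(si)})
    return x
def seg(P,Q):return (P,Q,0)
def rect(x0,x1,y0,y1,z):
    a=[(x0,y0,z),(x1,y0,z),(x1,y1,z),(x0,y1,z)];return [seg(a[i],a[(i+1)%4]) for i in range(4)]
E
cat > f1.py <<'E'
from fit import *
t=pickle.load(open("top0.pkl","rb"));s=pickle.load(open("side0.pkl","rb"))
R=rect(-.026,.026,-.075,.075,.026)
print("rack");a=fit(t,[.4232,-.344,-11.5],R,3);b=fit(s,[.4232,-.344,-11.5],R,3)
P=rect(.03,.15,-.07,.07,.15)
P2=P+[seg((0,-.16,.15),(.2,-.16,.15)),seg((0,-.16,0.15),(0,.3,.15))]
print("phot");a=fit(t,[.56,.03,-.5],P,3);fit(t,a,P2,3)
fit(s,a,[P[1],P[2],seg((0,-.16,.15),(.2,-.16,.15)),seg((0,-.16,0.005),(0,-.16,.14))],3)
for c,n in((t,"t"),(s,"s")):
    im=c["img"][:,:,::-1].copy();im=cv2.resize(im,None,fx=4,fy=4,interpolation=cv2.INTER_CUBIC)
    for A,B,_ in P2:
        p=proj(c,[np.r_[rot(a[2])@np.array(q[:2])+a[:2],q[2]] for q in(A,B)])*4+1.5
        cv2.line(im,tuple(int(v) for v in p[0]),tuple(int(v) for v in p[1]),(0,0,255),1)
    for q in [(.085,-.01,.105),(-.05,-.105,.105),(-.01,-.105,.105)]:
        p=proj(c,np.r_[rot(a[2])@np.array(q[:2])+a[:2],q[2]])[0]*4+1.5;cv2.circle(im,tuple(int(v) for v in p),3,(0,255,0),-1)
    w=(160,105) if n=="t" else (230,110)
    cv2.imwrite(f"pics/ov_{n}.png",im[w[1]*4:w[1]*4+560,w[0]*4:w[0]*4+720])
E
python3 f1.py
```

```text
rack
pose [  0.42327  -0.34269 -12.01256] per-seg res px {np.int64(0): (np.float64(-0.16), 15), np.int64(1): (np.float64(-0.04), 15), np.int64(2): (np.float64(-0.14), 15), np.int64(3): (np.float64(-0.01), 15)}
pose [  0.42374  -0.3442  -11.70469] per-seg res px {np.int64(0): (np.float64(-0.12), 15), np.int64(1): (np.float64(-0.15), 14), np.int64(2): (np.float64(-0.15), 15), np.int64(3): (np.float64(-0.13), 15)}
phot
pose [ 0.55855  0.0315  -0.8037 ] per-seg res px {np.int64(0): (np.float64(0.79), 15), np.int64(1): (np.float64(0.63), 15), np.int64(2): (np.float64(0.75), 15), np.int64(3): (np.float64(0.83), 15)}
pose [ 0.55834  0.03165 -0.46869] per-seg res px {np.int64(0): (np.float64(0.62), 15), np.int64(1): (np.float64(0.7), 15), np.int64(2): (np.float64(0.98), 15), np.int64(3): (np.float64(1.04), 12), np.int64(4): (np.float64(0.2), 15), np.int64(5): (np.float64(-0.02), 15)}
pose [ 0.55784  0.02724 -1.24103] per-seg res px {np.int64(0): (np.float64(-0.03), 15), np.int64(1): (np.float64(0.13), 15), np.int64(2): (np.float64(0.07), 15), np.int64(3): (np.float64(0.05), 5)}
```

View pics/ov_t.png

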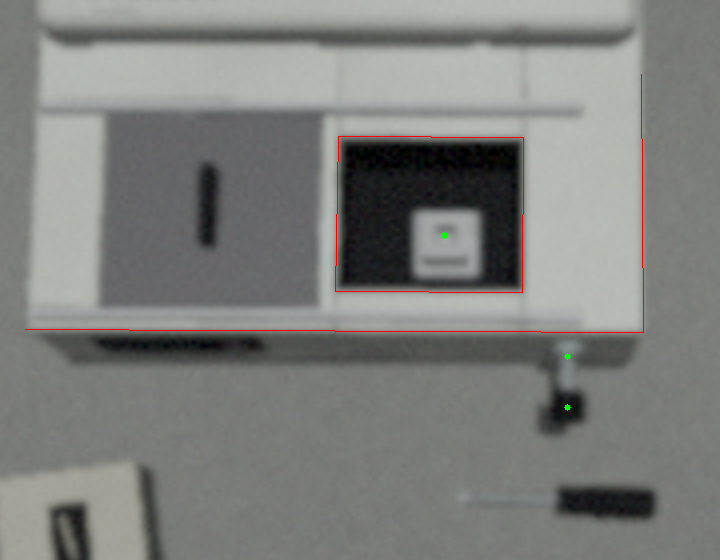

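View pics/ov_s.png

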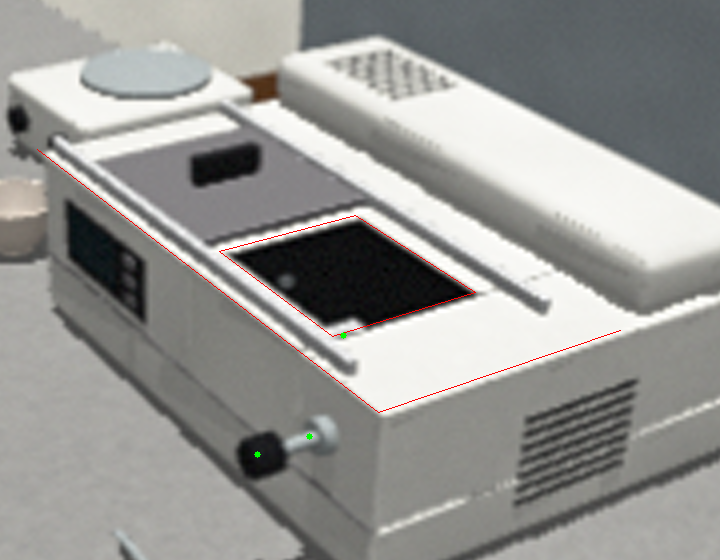

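```bash
python3 - <<'E'
from h import *
t=pickle.load(open("top0.pkl","rb"));s=pickle.load(open("side0.pkl","rb"))
np.set_printoptions(precision=3,suppress=True)
for nm,c,boxes in (("top",t,{"look":(255,268,408,422),"filter":(232,243,396,406),"wipes":(220,262,158,200),"grip":(145,168,208,220),"amber":(172,192,385,402),"jar":(195,215,408,432)}),("side",s,{"look":(352,390,314,332),"filt":(328,350,338,350)})):
    X=cloud(c)
    for k,(a,b,l,r) in boxes.items():
        P=X[a:b,l:r].reshape(-1,3);P=P[(P[:,2]>.035)&(P[:,2]<.3)]
        zt=np.percentile(P[:,2],90);Q=P[P[:,2]>zt-.012];print(nm,k,"ztop",zt,"centre",np.median(Q,0),Q.min(0),Q.max(0))
for ctr,yaw in (((.4235,-.3434),-11.85),):
    print("filter hole",np.array(ctr)+rot(yaw)@[0,-.045])
for ph in ((.5584,.0316,-.65),(.5578,.0272,-1.24),(.558,.0295,-.9)):
    print("holder",np.array(ph[:2])+rot(ph[2])@[.085,-.01],"knob",np.array(ph[:2])+rot(ph[2])@[-.05,-.105],"grip shut",np.array(ph[:2])+rot(ph[2])@[.09,0])
E
```

```text
top look ztop 0.08162044695058875 centre [ 0.34  -0.419  0.078] [ 0.331 -0.431  0.072] [ 0.349 -0.409  0.084]
top filter ztop 0.06697268171492624 centre [ 0.415 -0.384  0.063] [ 0.408 -0.391  0.056] [ 0.421 -0.379  0.068]
top wipes ztop 0.07855045298760661 centre [0.411 0.311 0.075] [0.35  0.25  0.067] [0.473 0.374 0.098]
top grip ztop 0.18222763562157052 centre [0.655 0.194 0.18 ] [0.622 0.189 0.172] [0.682 0.201 0.188]
top amber ztop 0.09443612829629386 centre [ 0.596 -0.368  0.094] [ 0.586 -0.378  0.085] [ 0.606 -0.358  0.101]
top jar ztop 0.06356154179986025 centre [ 0.522 -0.455  0.06 ] [ 0.499 -0.481  0.053] [ 0.545 -0.431  0.067]
side look ztop 0.07877364467831513 centre [ 0.338 -0.425  0.078] [ 0.329 -0.434  0.067] [ 0.349 -0.413  0.081]
side filt ztop 0.06377576111053143 centre [ 0.414 -0.391  0.062] [ 0.407 -0.396  0.052] [ 0.423 -0.382  0.065]
filter hole [ 0.414 -0.387]
holder [0.643 0.021] knob [ 0.507 -0.073] grip shut [0.648 0.031]
holder [0.643 0.015] knob [ 0.506 -0.077] grip shut [0.648 0.025]
holder [0.643 0.018] knob [ 0.506 -0.075] grip shut [0.648 0.028]
```

Emit:
{"op": "send_rows", "data": {"moves": [[0, 0, 0, 0, 0, 0.9, 0], [0, 0, 0, 0, 0, 0.9, 0], [0, 0, 0, 0, 0, 0.9, 0], [0, 0, 0, 0, 0, 0.9, 0], [0, 0, 0, 0, 0, 0.9, 0], [0, 0, 0, 0, 0, 0.9, 0], [0, 0, 0, 0, 0, 0.9, 0], [0, 0, 0, 0, 0, 0.9, 0], [0, 0, 0, 0, 0, 0.97, 0]]}}

```text
time_s: 2.52
position: [0.2147, 0.5869, 0.2226]
tcp_rot: [[0.21, 0.978, 0.0], [0.978, -0.21, 0.0], [0.0, -0.0, -1.0]]
force: [-1.6, 0.1, 0.0]
opening: 0.497
```

Emit:
{"op": "send_rows", "data": {"moves": [[-1, 0.8, 0, 0, 0, 0, 0], [-1, 0.8, 0, 0, 0, 0, 0], [-1, 0.8, 0, 0, 0, 0, 0], [-1, 0.8, 0, 0, 0, 0, 0], [-1, 0.8, 0, 0, 0, 0, 0], [-1, 0.8, 0, 0, 0, 0, 0], [-1, 0.8, 0, 0, 0, 0, 0], [-1, 0.8, 0, 0, 0, 0, 0], [-1, 0.8, 0, 0, 0, 0, 0], [-1, 0.8, 0, 0, 0, 0, 0], [-1, 0.8, 0, 0, 0, 0, 0], [-1, 0.8, 0, 0, 0, 0, 0]]}}

```text
time_s: 4.03
position: [0.3889, 0.2433, 0.2228]
tcp_rot: [[0.204, 0.979, 0.001], [0.979, -0.204, 0.0], [0.0, 0.001, -1.0]]
force: [0.5, -0.6, 0.2]
opening: 0.501
```

Emit:
{"op": "send_rows", "data": {"moves": [[-1, 0.8, 0, 0, 0, 0, 0], [-1, 0.8, 0, 0, 0, 0, 0], [-1, 0.8, 0, 0, 0, 0, 0], [-1, 0.8, 0, 0, 0, 0, 0], [-1, 0.8, 0, 0, 0, 0, 0], [-1, 0, 0, 0, 0, 0, 0], [-1, 0, 0, 0, 0, 0, 0], [-1, 0, 0, 0, 0, 0, 0], [-1, 0, 0, 0, 0, 0, 0], [-1, 0, 0, 0, 0, 0, 0], [-1, 0, 0, 0, 0, 0, 0], [-1, 0, 0, 0, 0, 0, 0]]}}

```text
time_s: 5.52
position: [0.4248, -0.0708, 0.2228]
tcp_rot: [[0.204, 0.979, 0.001], [0.979, -0.204, -0.0], [-0.0, 0.001, -1.0]]
force: [0.7, 0.1, -0.8]
opening: 0.499
```

Emit:
{"op": "send_rows", "data": {"moves": [[-1, 0.18, 0, 0, 0, 0, 0], [-1, 0.18, 0, 0, 0, 0, 0], [-1, 0.18, 0, 0, 0, 0, 0], [-1, 0.18, 0, 0, 0, 0, 0], [-1, 0.18, 0, 0, 0, 0, 0], [-1, 0.18, 0, 0, 0, 0, 0], [-1, 0.18, 0, 0, 0, 0, 0], [-1, 0.18, 0, 0, 0, 0, 0], [-1, 0.18, 0, 0, 0, 0, 0], [-1, 0.18, 0, 0, 0, 0, 0], [-1, 0.18, 1, 0, 0, 0, 0], [-0.5, 0.2, 1, 0, 0, 0, 0]]}}

```text
time_s: 7.02
position: [0.4196, -0.365, 0.1723]
tcp_rot: [[0.206, 0.979, 0.001], [0.979, -0.206, -0.002], [-0.002, 0.002, -1.0]]
force: [0.1, 0.9, -0.8]
opening: 0.502
```

Emit:
{"op": "send_rows", "data": {"moves": [[0, 0, 1, 0, 0, 0, 0], [0, 0, 0.8, 0, 0, 0, 0], [0, 0, 0, 0, 0, 0, 0]]}}

```text
time_s: 7.4
position: [0.4186, -0.3622, 0.126]
tcp_rot: [[0.205, 0.979, -0.002], [0.979, -0.205, 0.003], [0.003, -0.003, -1.0]]
force: [-0.4, 0.3, 0.7]
opening: 0.503
```

```bash
cat > look.py <<'E'
import sys
from rig import status, vision, bot, models
import pickle,cv2
from h import *
tag=sys.argv[1]
# args: tag cam:l,t,r,b,scale ...
s=status.read_state();print(round(s["time_s"],2),s["position"].round(4),s["force"].round(1),round(s["opening"],3))
for a in sys.argv[2:]:
    n,b=a.split(":");l,t,r,bo,f=map(int,b.split(","))
    c=vision.capture(n);pickle.dump(c,open(f"{n}_{tag}.pkl","wb"))
    im=cv2.resize(c["img"][t:bo,l:r,::-1],None,fx=f,fy=f,interpolation=cv2.INTER_CUBIC);cv2.imwrite(f"pics/{n}_{tag}.png",im)
E
python3 look.py a side:270,230,410,400,4 top:330,170,460,300,4
```

```text
7.4 [ 0.4186 -0.3622  0.126 ] [-0.4  0.3  0.7] 0.503
```

View pics/side_a.png

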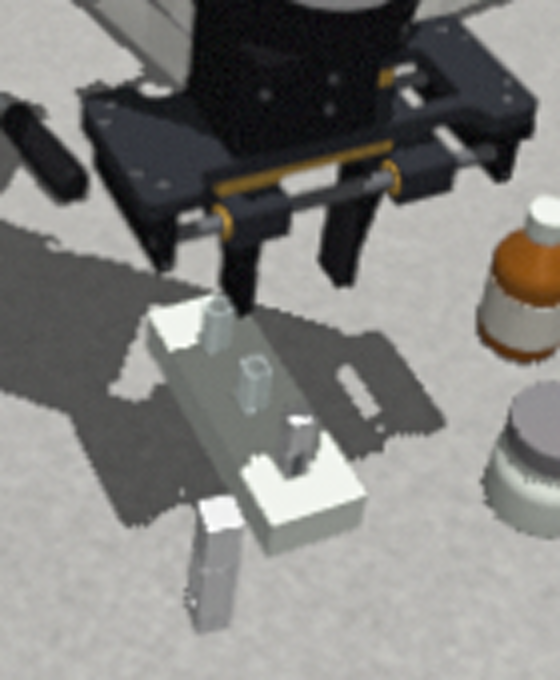

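View pics/top_a.png

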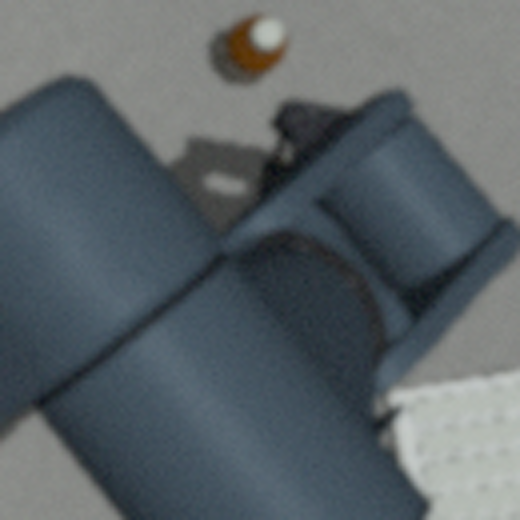

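```bash
cat > tip.py <<'E'
import sys
from h import *
from rig import status
s=status.read_state()
c=pickle.load(open(sys.argv[1],"rb"));l,t,f=map(int,sys.argv[2].split(","));out=sys.argv[3]
im=cv2.imread(out);R=s["tcp_rot"];p=s["position"];op=.087*s["opening"]/2
pts=[]
for sg in(-1,1):
    for th in(0,.015):
        for w in(-.0095,.0095): pts.append(p+R@np.array([w,sg*(op+th),0]))
for q in proj(c,pts):
    cv2.circle(im,tuple(int(v) for v in ((q-[l,t]+.5)*f-.5)),2,(0,0,255),-1)
cv2.imwrite(out.replace(".png","_tip.png"),im)
E
python3 tip.py side_a.pkl 270,230,4 pics/side_a.png
python3 -c "
import cv2;im=cv2.imread('pics/side_a_tip.png');cv2.imwrite('pics/side_a_tipz.png',cv2.resize(im[200:480,180:440],None,fx=2.2,fy=2.2))"
```

```text
(no output)
```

View pics/side_a_tipz.png

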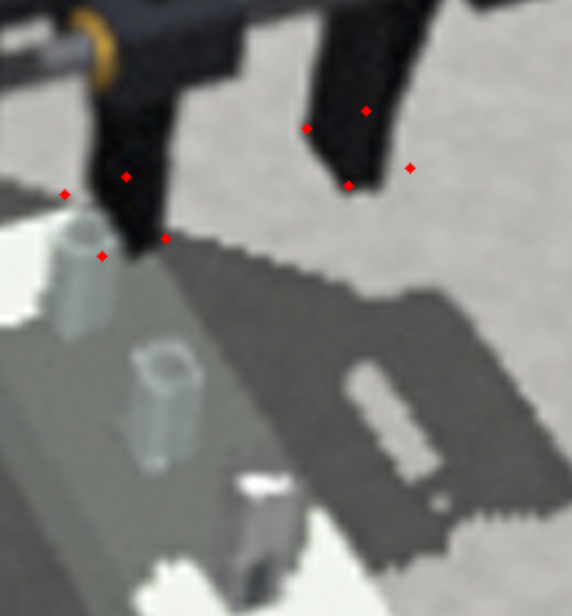

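Emit:
{"op": "send_rows", "data": {"moves": [[-0.55, 0.03, 0, 0, 0, 0, 0], [-0.5, 0.03, 0, 0, 0, 0, 0], [0, 0, 0, 0, 0, 0, 0], [0, 0, 0.8, 0, 0, 0, 0], [0, 0, 0.8, 0, 0, 0, 0], [0, 0, 0, 0, 0, 0, 0]]}}

```text
time_s: 8.25
position: [0.4147, -0.3874, 0.0864]
tcp_rot: [[0.205, 0.979, -0.002], [0.979, -0.205, 0.003], [0.003, -0.003, -1.0]]
force: [-0.5, 0.2, -0.1]
opening: 0.495
```

```bash
python3 look.py b side:290,260,400,380,6; python3 tip.py side_b.pkl 290,260,6 pics/side_b.png
```

```text
8.25 [ 0.4147 -0.3874  0.0864] [-0.5  0.2 -0.1] 0.495
```

View pics/side_b_tip.png

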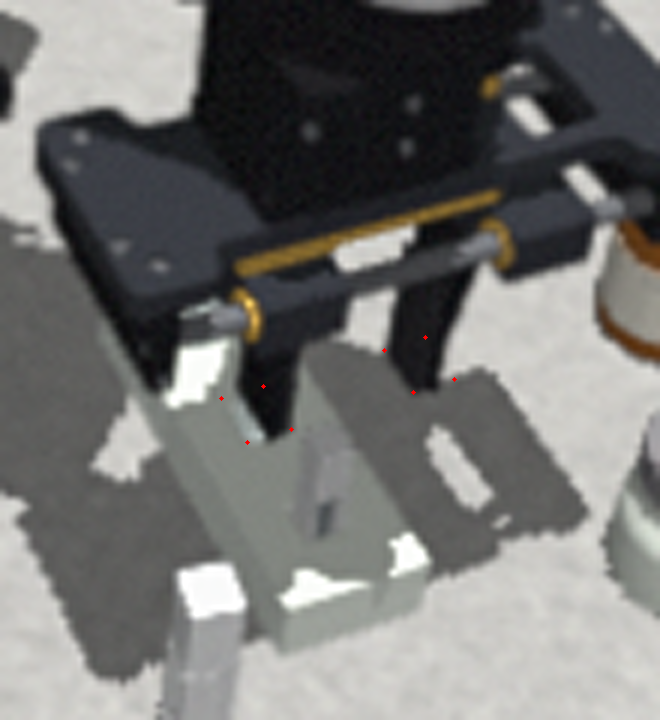

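Emit:
{"op": "send_rows", "data": {"moves": [[-0.02, 0, 0.8, 0, 0, 0, 0], [-0.01, 0, 0.8, 0, 0, 0, 0], [0, 0, 0.6, 0, 0, 0, 0], [0, 0, 0, 0, 0, 0, 0.4], [0, 0, 0, 0, 0, 0, 0.62]]}}

```text
time_s: 8.93
position: [0.4157, -0.3897, 0.0332]
tcp_rot: [[0.204, 0.979, 0.001], [0.979, -0.204, -0.001], [-0.001, 0.001, -1.0]]
force: [0.7, -0.5, 0.5]
opening: 0.354
```

```bash
python3 look.py c side:290,260,400,380,6; python3 tip.py side_c.pkl 290,260,6 pics/side_c.png
```

```text
8.93 [ 0.4157 -0.3897  0.0332] [ 0.7 -0.5  0.5] 0.354
```

View pics/side_c.png

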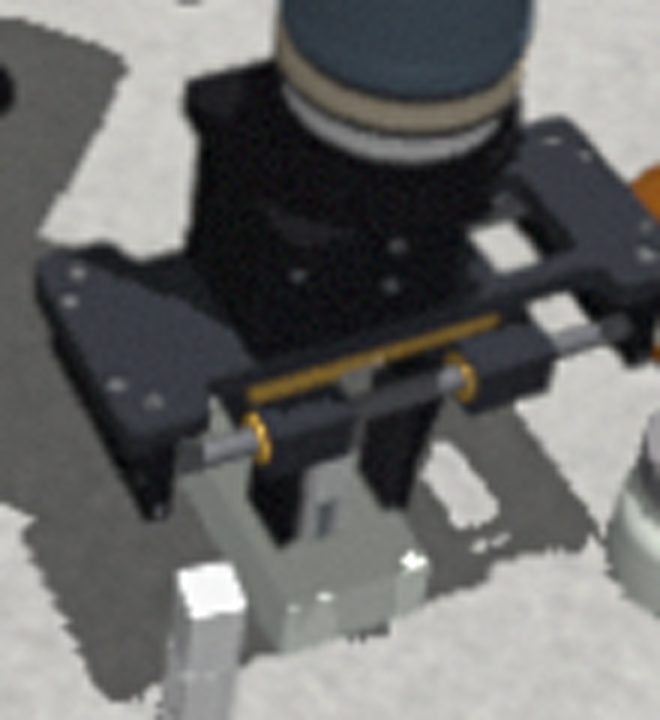

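```bash
cat > box.py <<'E'
import sys
from h import *
from rig import status
# draw filter box assumed at TCP axis; args pkl l,t,f png ztop zbot
s=status.read_state()
c=pickle.load(open(sys.argv[1],"rb"));l,t,f=map(int,sys.argv[2].split(","));out=sys.argv[3]
im=cv2.imread(out);R=s["tcp_rot"];p=s["position"]
for z in map(float,sys.argv[4:]):
    P=[np.r_[(p+R@np.array([a,b,0]))[:2],z] for a,b in((-.00625,-.00625),(.00625,-.00625),(.00625,.00625),(-.00625,.00625))]
    q=((proj(c,P)-[l,t]+.5)*f-.5).astype(int);cv2.polylines(im,[q.reshape(-1,1,2)],True,(0,0,255),1)
cv2.imwrite(out.replace(".png","_box.png"),im)
E
python3 box.py side_c.pkl 290,260,6 pics/side_c.png .064 .026; python3 -c "
import cv2;im=cv2.imread('pics/side_c_box.png');cv2.imwrite('pics/side_c_boxz.png',cv2.resize(im[400:600,200:460],None,fx=3,fy=3))"
```

```text
(no output)
```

View pics/side_c_boxz.png

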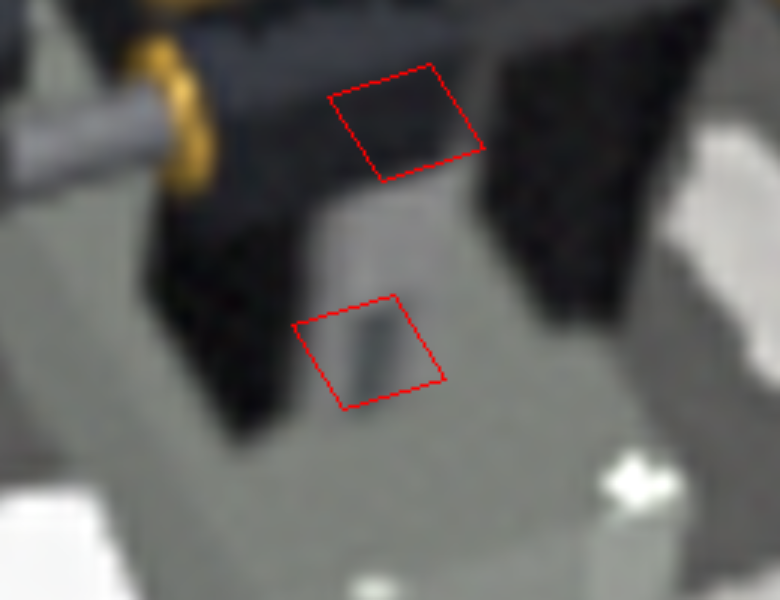

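Emit:
{"op": "send_rows", "data": {"moves": [[0, -0.05, 0.05, 0, 0, 0, 0.5], [0, 0, 0, 0, 0, 0, 0.62], [0, 0, 0, 0, 0, 0, 0.64], [0, 0, 0, 0, 0, 0, 0.66]]}}

```text
time_s: 9.48
position: [0.4142, -0.389, 0.0314]
tcp_rot: [[0.204, 0.979, 0.0], [0.979, -0.204, -0.0], [-0.0, 0.0, -1.0]]
force: [-0.2, 0.2, -0.1]
opening: 0.177
```

```bash
python3 look.py d side:290,260,400,380,6; python3 box.py side_d.pkl 290,260,6 pics/side_d.png .064 .026; python3 -c "
import cv2;im=cv2.imread('pics/side_d_box.png');cv2.imwrite('pics/side_d_boxz.png',cv2.resize(im[400:600,200:460],None,fx=3,fy=3))"
```

```text
9.47 [ 0.4142 -0.389   0.0314] [-0.2  0.2 -0.1] 0.177
```

View pics/side_d_boxz.png

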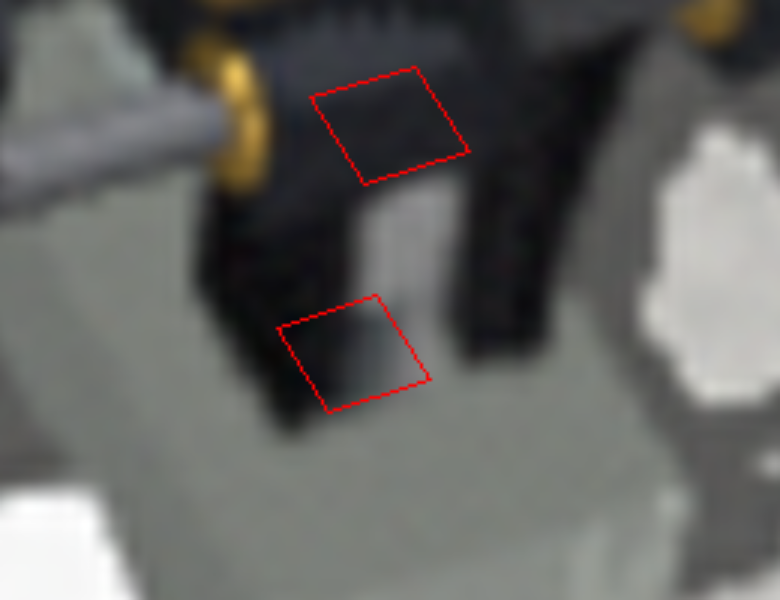

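Emit:
{"op": "send_rows", "data": {"moves": [[0, 0, 0, 0, 0, 0, 0.72], [0, 0, 0, 0, 0, 0, 0.8], [0, 0, 0, 0, 0, 0, 1], [0, 0, 0, 0, 0, 0, 1], [0, 0, 0, 0, 0, 0, 1]]}}

```text
time_s: 10.15
position: [0.4142, -0.389, 0.0313]
tcp_rot: [[0.204, 0.979, -0.0], [0.979, -0.204, -0.0], [-0.0, -0.0, -1.0]]
force: [0.5, -1.0, -1.1]
opening: 0.141
```

Emit:
{"op": "send_rows", "data": {"moves": [[0, 0, -0.3, 0, 0, 0, 1], [0, 0, -0.5, 0, 0, 0, 1], [0, 0, -0.9, 0, 0, 0, 1], [0, 0, -0.9, 0, 0, 0, 1], [0, 0, -0.9, 0, 0, 0, 1], [0, 0, -0.9, 0, 0, 0, 1], [0, 0, -1, 0, 0, -0.35, 1], [0, 0, -1, 0, 0, -0.35, 1], [0, 0, -1, 0, 0, -0.39, 1]]}}

```text
time_s: 11.28
position: [0.4141, -0.3888, 0.2182]
tcp_rot: [[0.013, 1.0, 0.001], [1.0, -0.013, -0.001], [-0.001, 0.001, -1.0]]
force: [-0.3, -0.0, 0.1]
opening: 0.137
```

```bash
python3 look.py e side:240,180,400,320,5; python3 - <<'E'
from rig import status
s=status.read_state();print(s["tcp_rot"].round(4))
E
```

```text
11.28 [ 0.4141 -0.3888  0.2182] [-0.3 -0.   0.1] 0.137
[[ 0.0117  0.9999  0.0044]
 [ 0.9999 -0.0117 -0.0063]
 [-0.0063  0.0045 -1.    ]]
```

View pics/side_e.png

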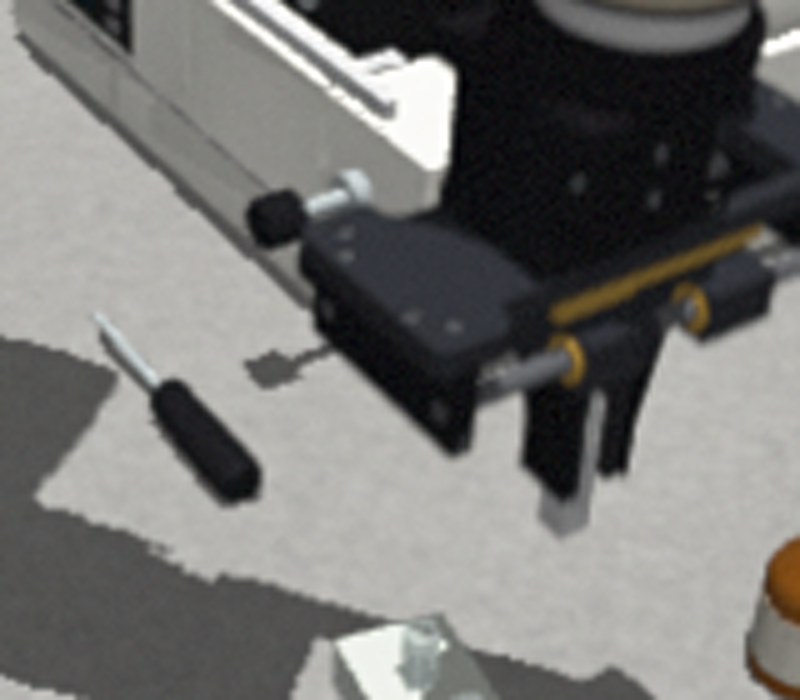

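Emit:
{"op": "send_rows", "data": {"moves": [[1, 0.55, 0, 0, 0, 0, 1], [1, 0.55, 0, 0, 0, 0, 1], [1, 0.55, 0, 0, 0, 0, 1], [1, 0.55, 0, 0, 0, 0, 1], [1, 0.55, 0, 0, 0, 0, 1], [1, 0.55, 0, 0, 0, 0, 1], [1, 0.55, 0, 0, 0, 0, 1], [1, 0.55, 0, 0, 0, 0, 1]]}}

```text
time_s: 12.32
position: [0.5275, -0.1898, 0.2165]
tcp_rot: [[0.017, 1.0, 0.0], [1.0, -0.017, -0.0], [-0.0, 0.0, -1.0]]
force: [0.5, -0.0, -0.4]
opening: 0.139
```

Emit:
{"op": "send_rows", "data": {"moves": [[1, 0.55, 0, 0, 0, 0, 1], [1, 0.55, 0, 0, 0, 0, 1], [1, 0.55, 0, 0, 0, 0, 1], [1, 0.55, 0, 0, 0, 0, 1], [1, 0.55, 0, 0, 0, 0, 1], [1, 0.55, 0, 0, 0, 0, 1], [1, 0.55, 0, 0, 0, 0, 1], [0.5, 0.55, 0, 0, 0, 0, 1], [0, 0, 0, 0, 0, 0, 1]]}}

```text
time_s: 13.45
position: [0.641, -0.0046, 0.2163]
tcp_rot: [[0.015, 1.0, 0.001], [1.0, -0.015, -0.0], [-0.0, 0.001, -1.0]]
force: [-0.7, -0.2, -0.9]
opening: 0.142
```

```bash
python3 look.py f side:250,110,390,250,5 top:210,110,330,220,6; python3 - <<'E'
from rig import status
s=status.read_state();print(s["tcp_rot"].round(4))
E
python3 box.py side_f.pkl 250,110,5 pics/side_f.png .1915
python3 tip.py side_f.pkl 250,110,5 pics/side_f_box.png
```

```text
13.45 [ 0.641  -0.0046  0.2163] [-0.7 -0.2 -0.9] 0.142
[[ 1.610e-02  9.999e-01 -9.000e-04]
 [ 9.999e-01 -1.610e-02 -5.000e-04]
 [-5.000e-04 -9.000e-04 -1.000e+00]]
```

View pics/side_f_box_tip.png

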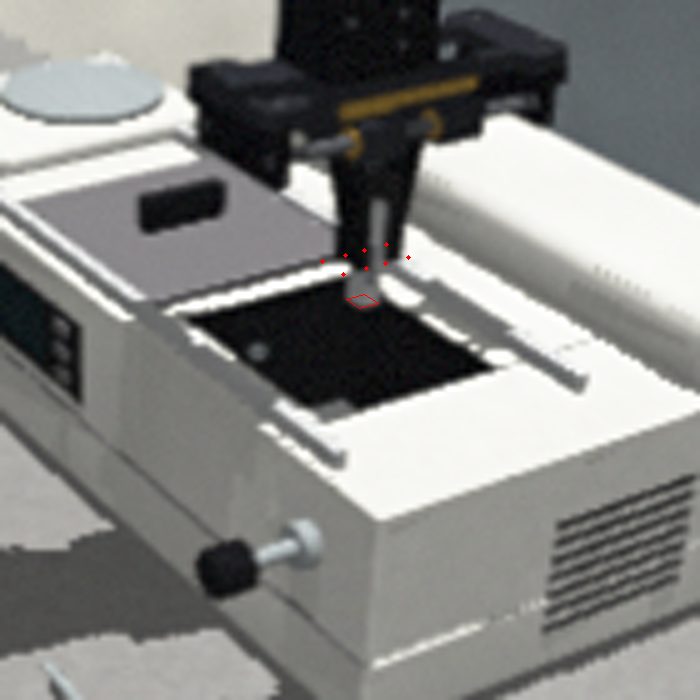

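View pics/top_f.png

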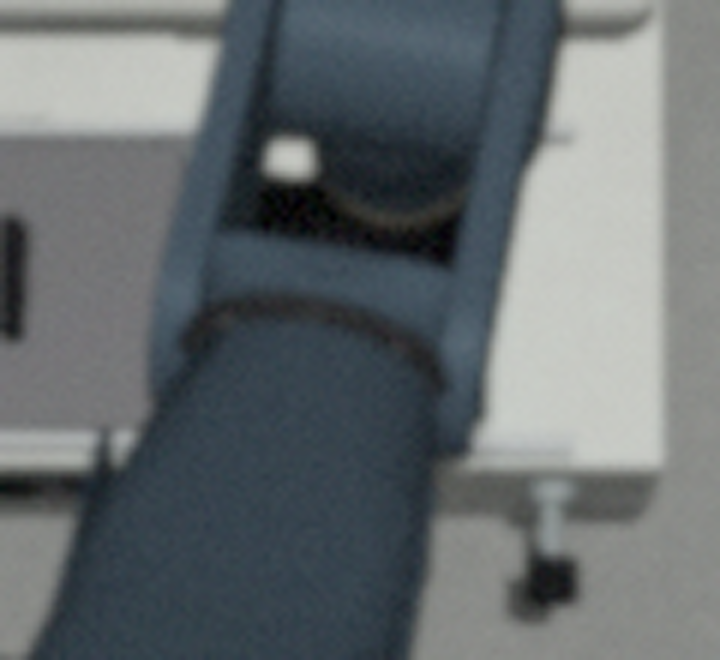

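```bash
python3 - <<'E'
from h import *
from rig import status
s=status.read_state();print(s["position"].round(4),(s["position"]-[0,0,.0253]).round(4))
c=pickle.load(open("side_f.pkl","rb"))
l,t,f=310,140,12
im=cv2.resize(c["img"][t:t+50,l:l+45,::-1],None,fx=f,fy=f,interpolation=cv2.INTER_CUBIC)
R=s["tcp_rot"];p=s["position"]
for dz in(.0253,-.0327):
    P=[p+R@np.array([a,b,dz]) for a,b in((-.00625,-.00625),(.00625,-.00625),(.00625,.00625),(-.00625,.00625))]
    q=((proj(c,P)-[l,t]+.5)*f-.5).astype(int);cv2.polylines(im,[q.reshape(-1,1,2)],True,(0,0,255),1)
cv2.imwrite("pics/f_z.png",im)
E
```

```text
[ 0.6398 -0.0056  0.2161] [ 0.6398 -0.0056  0.1908]
```

View pics/f_z.png

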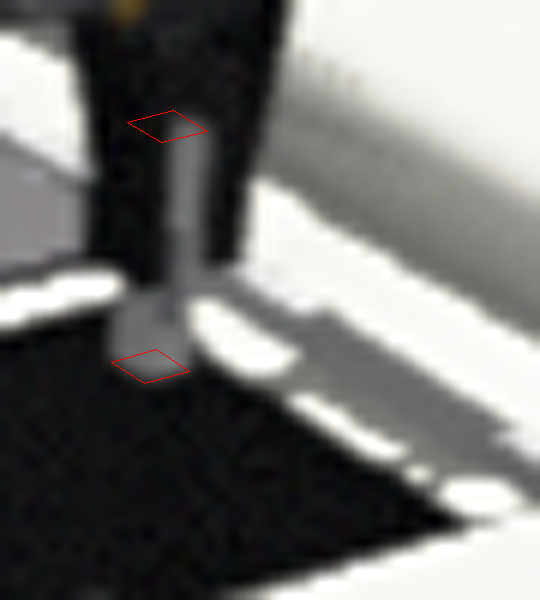

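```bash
cat > f2.py <<'E'
from fit import *
s=pickle.load(open("side0.pkl","rb"))
P=rect(.03,.15,-.07,.07,.15)
vert=seg((0,-.16,0.005),(0,-.16,.14));R=seg((0,-.16,.15),(.2,-.16,.15));bot=seg((0,-.16,0),(0,.3,0));botR=seg((0,-.16,0),(.3,-.16,0));front=seg((0,-.16,.15),(0,.3,.15))
x0=[.5578,.0272,-1.2]
for nm,S in {"base":[P[1],P[2],R,vert],"well3":[P[0],P[1],P[2]],"well4":P,"all":P[:3]+[R,vert,bot,botR]}.items():
    print(nm);x=fit(s,x0,S,2.5); print(x[:2]+rot(x[2])@[.085,-.01])
a=x0
l,t,f=250,125,6
im=cv2.resize(s["img"][t:t+125,l:l+135,::-1],None,fx=f,fy=f,interpolation=cv2.INTER_CUBIC)
W=lambda q:np.r_[rot(a[2])@np.array(q[:2])+a[:2],q[2]]
def L(S,col):
    for A,B,_ in S:
        q=((proj(s,[W(A),W(B)])-[l,t]+.5)*f-.5).astype(int);cv2.line(im,tuple(map(int,q[0])),tuple(map(int,q[1])),col,1)
L(P+[R,vert,front],(0,0,255));L(rect(.067,.103,-.028,.008,.105),(0,255,0))
L(rect(.078,.092,-.017,-.003,.105),(255,0,0))
th=np.linspace(0,2*np.pi,20)
L([seg((-.01,-.105+.013*np.cos(u),.105+.013*np.sin(u)),(-.01,-.105+.013*np.cos(v),.105+.013*np.sin(v))) for u,v in zip(th[:-1],th[1:])],(0,180,0))
L([seg((-.062,-.105+.014*np.cos(u),.105+.014*np.sin(u)),(-.062,-.105+.014*np.cos(v),.105+.014*np.sin(v))) for u,v in zip(th[:-1],th[1:])],(0,180,0))
cv2.imwrite("pics/f2.png",im)
E
python3 f2.py
```

```text
base
pose [ 0.55783  0.02726 -1.26015] per-seg res px {np.int64(0): (np.float64(-0.03), 15), np.int64(1): (np.float64(0.13), 15), np.int64(2): (np.float64(0.07), 15), np.int64(3): (np.float64(0.05), 5)}
[0.6425938  0.01539559]
well3
pose [ 0.55796  0.02653 -0.63324] per-seg res px {np.int64(0): (np.float64(0.11), 14), np.int64(1): (np.float64(0.01), 15), np.int64(2): (np.float64(0.14), 15)}
[0.64284447 0.0155897 ]
well4
pose [ 0.55992  0.02674 -0.82408] per-seg res px {np.int64(0): (np.float64(0.09), 14), np.int64(1): (np.float64(0.41), 15), np.int64(2): (np.float64(0.11), 15), np.int64(3): (np.float64(0.33), 15)}
[0.64476386 0.01551579]
all
pose [ 0.5594   0.02874 -1.30798] per-seg res px {np.int64(0): (np.float64(-0.13), 14), np.int64(1): (np.float64(0.3), 15), np.int64(2): (np.float64(0.39), 15), np.int64(3): (np.float64(-0.31), 15), np.int64(4): (np.float64(0.46), 5), np.int64(5): (np.float64(-0.52), 14), np.int64(6): (np.float64(0.84), 15)}
[0.6441471  0.01680687]
```

View pics/f2.png

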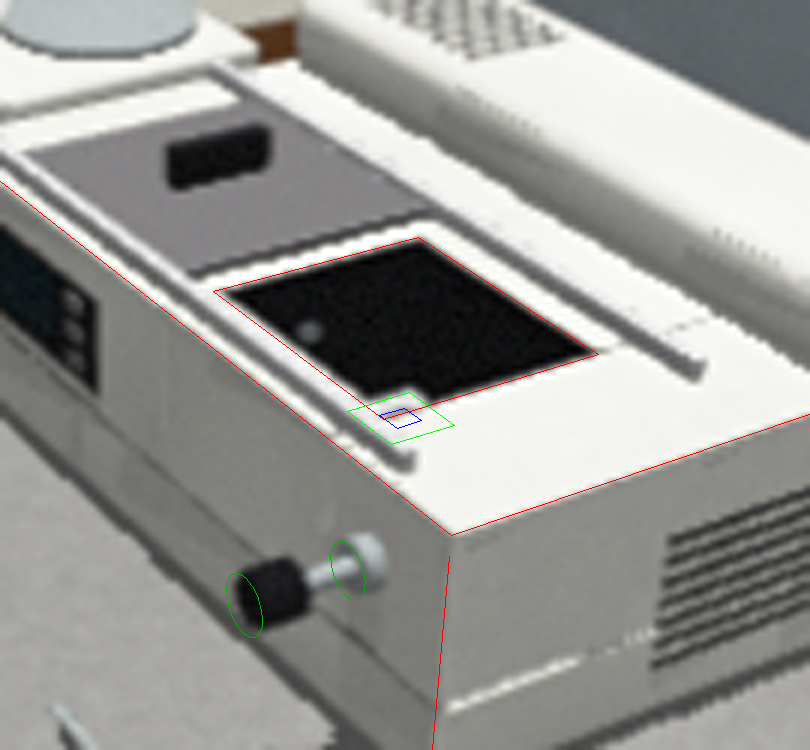

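Emit:
{"op": "send_rows", "data": {"moves": [[0.42, 0.05, 0, 0, 0, 0, 1], [0.4, 0.05, 0, 0, 0, 0, 1], [0, 0, 0, 0, 0, 0, 1], [0, 0, 0.8, 0, 0, 0, 1], [0, 0, 0.8, 0, 0, 0, 1], [0, 0, 0.8, 0, 0, 0, 1], [0, 0, 0.4, 0, 0, 0, 1], [0, 0, 0, 0, 0, 0, 1], [0, 0, 0, 0, 0, 0, 1]]}}

```text
time_s: 14.68
position: [0.6437, 0.0154, 0.1471]
tcp_rot: [[0.016, 1.0, 0.002], [1.0, -0.016, -0.0], [-0.0, 0.002, -1.0]]
force: [-0.4, -0.2, -0.3]
opening: 0.137
```

```bash
python3 look.py g side:290,130,380,230,8; python3 tip.py side_g.pkl 290,130,8 pics/side_g.png
```

```text
14.68 [0.6437 0.0154 0.1471] [-0.4 -0.2 -0.3] 0.137
```

View pics/side_g_tip.png

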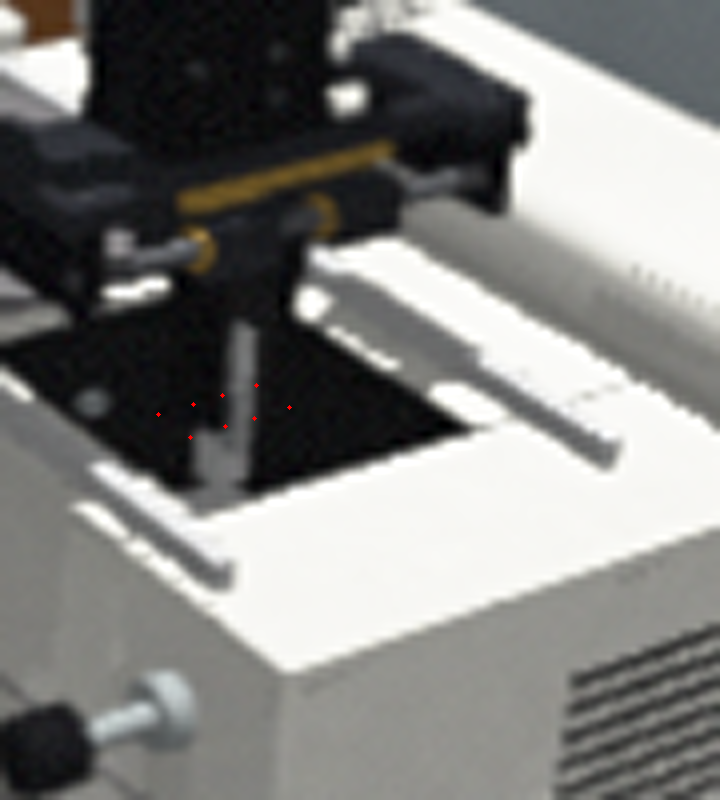

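Emit:
{"op": "send_rows", "data": {"moves": [[0, 0, 0.3, 0, 0, 0, 1], [0, 0, 0.3, 0, 0, 0, 1], [0, 0, 0.15, 0, 0, 0, 1], [0, 0, 0.15, 0, 0, 0, 1], [0, 0, 0, 0, 0, 0, 1]]}}

```text
time_s: 15.35
position: [0.6434, 0.0158, 0.1276]
tcp_rot: [[0.015, 1.0, 0.002], [1.0, -0.015, -0.0], [0.0, 0.002, -1.0]]
force: [-5.5, 1.4, 17.9]
opening: 0.14
```

Emit:
{"op": "send_rows", "data": {"moves": [[0, 0, -0.12, 0, 0, 0, 1], [0.02, -0.06, 0, 0, 0, 0, 1], [0, 0, 0, 0, 0, 0, 1]]}}

```text
time_s: 15.72
position: [0.6431, 0.0158, 0.1281]
tcp_rot: [[0.016, 1.0, 0.004], [1.0, -0.016, -0.001], [-0.0, 0.004, -1.0]]
force: [1.1, 0.1, 7.7]
opening: 0.143
```

Emit:
{"op": "send_rows", "data": {"moves": [[0, 0, 0.1, 0, 0, 0, 1], [0, 0, 0.05, 0, 0, 0, 1], [0, 0, 0, 0, 0, 0, 1]]}}

```text
time_s: 16.1
position: [0.6434, 0.0158, 0.1275]
tcp_rot: [[0.016, 1.0, 0.005], [1.0, -0.015, -0.001], [-0.001, 0.005, -1.0]]
force: [-3.9, 0.4, 22.2]
opening: 0.142
```

Emit:
{"op": "send_rows", "data": {"moves": [[0, 0, -0.2, 0, 0, 0, 1], [0, 0, -0.2, 0, 0, 0, 1], [0, -0.02, 0, 0, 0, 0, 1], [0, 0, 0, 0, 0, 0, 1]]}}

```text
time_s: 16.6
position: [0.6403, 0.0161, 0.1322]
tcp_rot: [[0.016, 1.0, -0.002], [1.0, -0.016, 0.0], [0.0, -0.002, -1.0]]
force: [0.1, -0.4, -1.2]
opening: 0.138
```

Emit:
{"op": "send_rows", "data": {"moves": [[0, 0, 0.1, 0, 0, 0, 1], [0, 0, 0.15, 0, 0, 0, 1], [0, 0, 0.1, 0, 0, 0, 1], [0, 0, 0, 0, 0, 0, 1]]}}

```text
time_s: 17.1
position: [0.6414, 0.016, 0.1293]
tcp_rot: [[0.015, 1.0, 0.002], [1.0, -0.015, -0.001], [-0.001, 0.002, -1.0]]
force: [-6.4, 0.3, 24.1]
opening: 0.141
```

Emit:
{"op": "send_rows", "data": {"moves": [[0, 0, -0.3, 0, 0, 0, 1], [0, 0.1, 0, 0, 0, 0, 1], [0, 0.06, 0, 0, 0, 0, 1], [0, 0, 0, 0, 0, 0, 1], [0, 0, 0.15, 0, 0, 0, 1], [0, 0, 0.15, 0, 0, 0, 1], [0, 0, 0.1, 0, 0, 0, 1], [0, 0, 0, 0, 0, 0, 1]]}}

```text
time_s: 18.1
position: [0.6447, 0.0166, 0.1211]
tcp_rot: [[0.016, 1.0, -0.001], [1.0, -0.016, 0.001], [0.001, -0.001, -1.0]]
force: [0.0, 2.1, -1.0]
opening: 0.138
```

Emit:
{"op": "send_rows", "data": {"moves": [[0, 0, 0.12, 0, 0, 0, 1], [0, 0, 0.12, 0, 0, 0, 1], [0, 0, 0.12, 0, 0, 0, 1], [0, 0, 0.08, 0, 0, 0, 1], [0, 0, 0, 0, 0, 0, 1]]}}

```text
time_s: 18.73
position: [0.645, 0.0166, 0.1105]
tcp_rot: [[0.016, 1.0, -0.0], [1.0, -0.016, 0.001], [0.001, -0.0, -1.0]]
force: [1.5, 5.8, -0.2]
opening: 0.137
```

Emit:
{"op": "send_rows", "data": {"moves": [[0.03, 0, 0.06, 0, 0, 0, 1], [0, 0, 0.06, 0, 0, 0, 1], [0, 0, 0, 0, 0, 0, 1]]}}

```text
time_s: 19.1
position: [0.6451, 0.0167, 0.1101]
tcp_rot: [[0.015, 1.0, 0.001], [1.0, -0.015, -0.0], [-0.0, 0.001, -1.0]]
force: [-3.9, 3.6, 13.4]
opening: 0.142
```

Emit:
{"op": "send_rows", "data": {"moves": [[0, 0, -0.08, 0, 0, 0, 1], [0, 0, 0, 0, 0, 0, 0.6], [0, 0, 0, 0, 0, 0, 0.4], [0, 0, 0, 0, 0, 0, 0.3], [0, 0, 0, 0, 0, 0, 0.3], [0, 0, -0.3, 0, 0, 0, 0.3], [0, 0, -0.8, 0, 0, 0, 0.3], [0, 0, -1, 0, 0, 0, 0.3], [0, 0, -1, 0, 0, 0, 0.3], [0, 0, -1, 0, 0, 0, 0.3]]}}

```text
time_s: 20.35
position: [0.6451, 0.0167, 0.2137]
tcp_rot: [[0.016, 1.0, 0.001], [1.0, -0.016, -0.0], [-0.0, 0.001, -1.0]]
force: [0.5, 0.2, 0.4]
opening: 0.35
```

```bash
python3 look.py i side:250,110,390,250,5 top:180,110,320,220,5
```

```text
20.35 [0.6451 0.0167 0.2137] [0.5 0.2 0.4] 0.35
```

View pics/side_i.png

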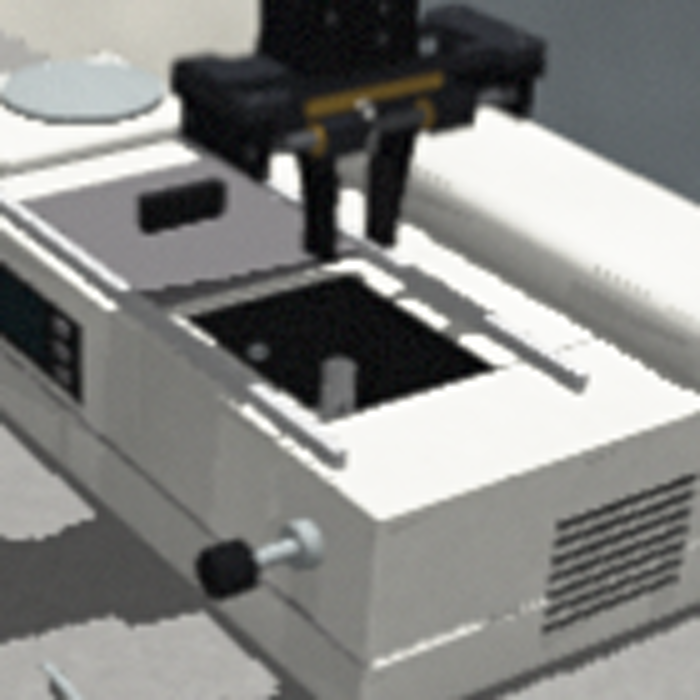

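Emit:
{"op": "send_rows", "data": {"moves": [[1, 0.02, 0, 0, 0, 0, 1], [1, 0.02, 0, 0, 0, 0, 1], [1, 0.02, 0, 0, 0, 0, 1], [1, 0, 0, 0, 0, 0, 1], [1, 0, 0, 0, 0, 0, 1], [1, 0, 0, 0, 0, 0, 1], [1, 0, 0, 0, 0, 0, 1], [1, 0, 0, 0, 0, 0, 1], [0.4, 0, 0, 0, 0, 0, 1], [0, 0, 0, 0, 0, 0, 1], [0, 0, 0.7, 0, 0, 0, 1], [0, 0, 0.7, 0, 0, 0, 1]]}}

```text
time_s: 21.95
position: [0.6495, 0.2256, 0.1758]
tcp_rot: [[0.017, 1.0, -0.001], [1.0, -0.017, -0.0], [-0.0, -0.001, -1.0]]
force: [0.1, -0.4, -0.8]
opening: 0.008
```

```bash
python3 look.py j side:240,100,360,220,6; python3 tip.py side_j.pkl 240,100,6 pics/side_j.png; python3 - <<'E'
from h import *
c=pickle.load(open("side_i.pkl","rb"))
im=cv2.imread("pics/side_i.png")
for z in(.143,.105):
    P=[np.r_[np.array([.645,.0167])+rot(-.9)@np.array(q),z] for q in((-.00625,-.00625),(.00625,-.00625),(.00625,.00625),(-.00625,.00625))]
    q=((proj(c,P)-[250,110]+.5)*5-.5).astype(int);cv2.polylines(im,[q.reshape(-1,1,2)],True,(0,0,255),1)
cv2.imwrite("pics/i_seat.png",cv2.resize(im[300:450,250:420],None,fx=4,fy=4))
E
```

```text
21.95 [0.6495 0.2256 0.1758] [ 0.1 -0.4 -0.8] 0.008
```

View pics/side_j_tip.png

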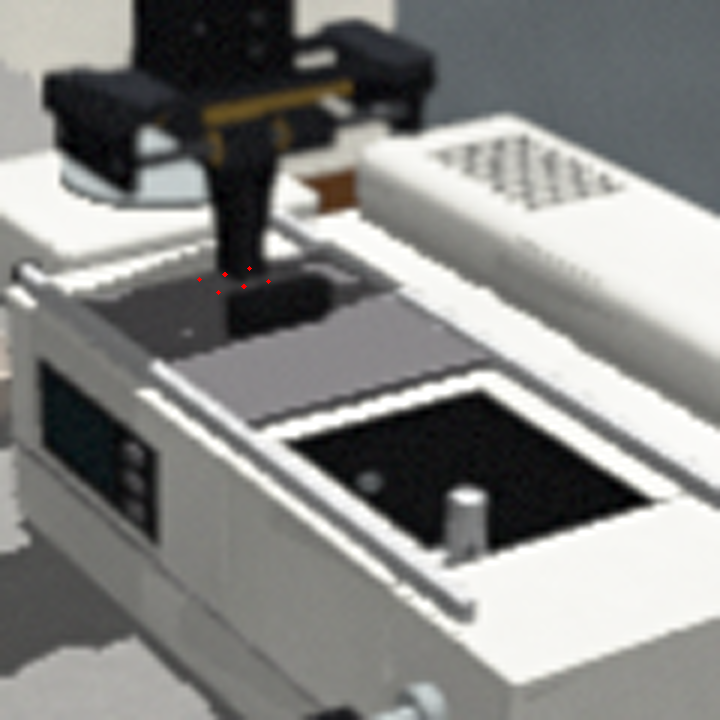

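View pics/i_seat.png

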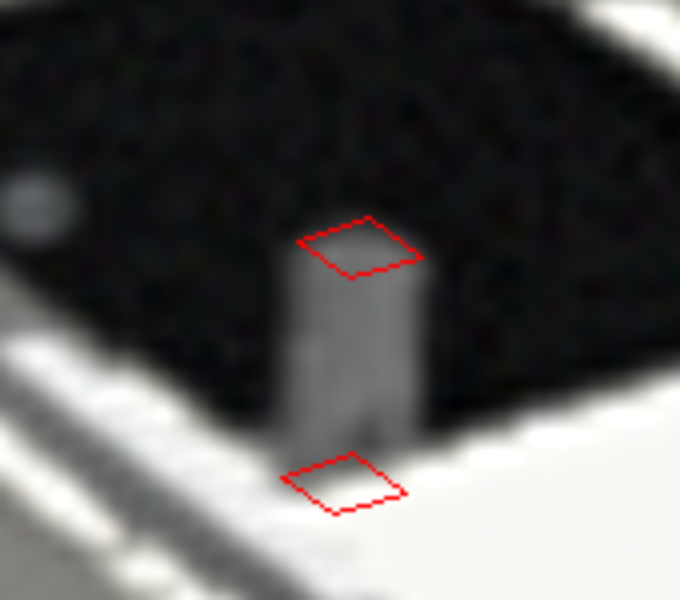

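Emit:
{"op": "send_rows", "data": {"moves": [[0, 0, 0.4, 0, 0, 0, 1], [0, 0, 0, 0, 0, 0, 1], [-0.5, 0, 0, 0, 0, 0, 1], [-0.5, 0, 0, 0, 0, 0, 1], [-0.6, 0, 0, 0, 0, 0, 1], [-0.8, 0, 0, 0, 0, 0, 1], [-0.8, 0, 0, 0, 0, 0, 1], [-0.8, 0, 0, 0, 0, 0, 1], [-0.8, 0, 0, 0, 0, 0, 1], [-0.8, 0, 0, 0, 0, 0, 1], [-0.6, 0, 0, 0, 0, 0, 1], [-0.4, 0, 0, 0, 0, 0, 1]]}}

```text
time_s: 23.5
position: [0.6471, 0.0605, 0.1672]
tcp_rot: [[0.016, 1.0, -0.0], [1.0, -0.016, -0.0], [-0.0, -0.0, -1.0]]
force: [0.3, 2.4, 1.1]
opening: 0.006
```

Emit:
{"op": "send_rows", "data": {"moves": [[-0.4, 0, 0, 0, 0, 0, 1], [-0.3, 0, 0, 0, 0, 0, 1], [-0.15, 0, 0, 0, 0, 0, 1], [0, 0, 0, 0, 0, 0, 1]]}}

```text
time_s: 24.0
position: [0.6469, 0.0458, 0.1673]
tcp_rot: [[0.017, 1.0, 0.001], [1.0, -0.017, 0.01], [0.01, 0.0, -1.0]]
force: [1.4, 13.4, 0.8]
opening: 0.002
```

Emit:
{"op": "send_rows", "data": {"moves": [[-0.1, 0, 0, 0, 0, 0, 1], [0, 0, 0, 0, 0, 0, 1], [0.3, 0, 0, 0, 0, 0, 1], [0.6, 0, 0, 0, 0, 0, 1], [0, 0, -0.8, 0, 0, 0, 1], [0, 0, -0.8, 0, 0, 0, 1]]}}

```text
time_s: 24.75
position: [0.6465, 0.0605, 0.207]
tcp_rot: [[0.015, 1.0, -0.002], [1.0, -0.015, -0.001], [-0.001, -0.002, -1.0]]
force: [0.6, 0.4, 0.9]
opening: 0.007
```

```bash
python3 look.py k side:240,100,380,250,5;
```

```text
24.75 [0.6465 0.0605 0.207 ] [0.6 0.4 0.9] 0.007
```

View pics/side_k.png

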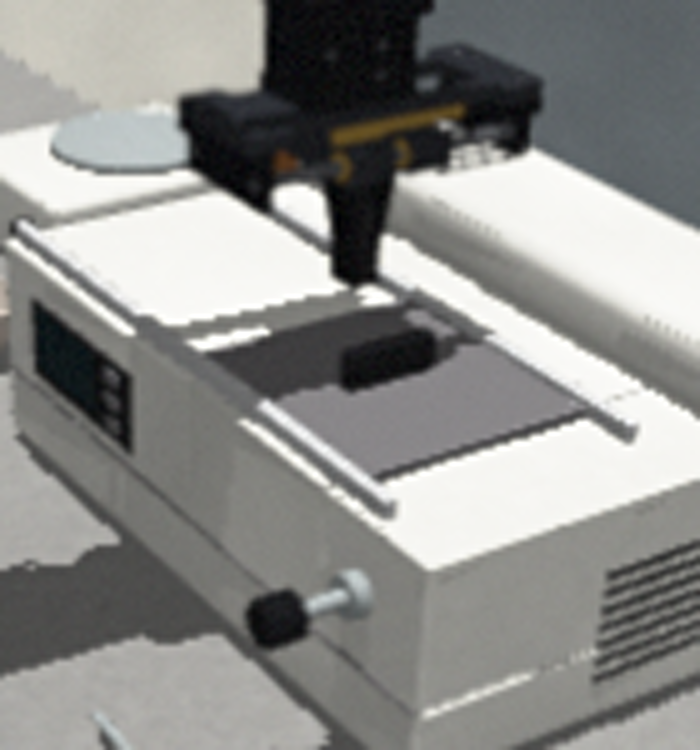

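```bash
cat > f3.py <<'E'
from fit import *
c=pickle.load(open("side_k.pkl","rb"))
l,t,f=280,150,8
im=cv2.resize(c["img"][t:t+95,l:l+90,::-1],None,fx=f,fy=f,interpolation=cv2.INTER_CUBIC)
th=np.linspace(0,2*np.pi,30)
for a,col in(((.5602,.028,-.9),(0,0,255)),):
    W=lambda q:np.r_[rot(a[2])@np.array(q[:2])+a[:2],q[2]]
    def PL(pts,col,closed=True):
        q=((proj(c,[W(p) for p in pts])-[l,t]+.5)*f-.5).astype(int);cv2.polylines(im,[q.reshape(-1,1,2)],closed,col,1)
    circ=lambda x,r:[(x,-.105+r*np.cos(u),.105+r*np.sin(u)) for u in th]
    PL(circ(-.062,.014),(0,255,0));PL(circ(-.038,.014),(0,255,0));PL(circ(-.01,.013),(0,255,255));PL(circ(0,.013),(0,255,255))
    for z in(.158,.182): PL([(.06,-.006,z),(.12,-.006,z),(.12,.006,z),(.06,.006,z)],col)
    PL([(.015,-.0825,.157),(.165,-.0825,.157),(.165,.0825,.157),(.015,.0825,.157)],(255,0,0))
    PL([(0,.3,.15),(0,-.16,.15),(0.2,-.16,.15)],(255,0,255),False)
cv2.imwrite("pics/f3.png",im)
E
python3 f3.py
```

```text
(no output)
```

View pics/f3.png

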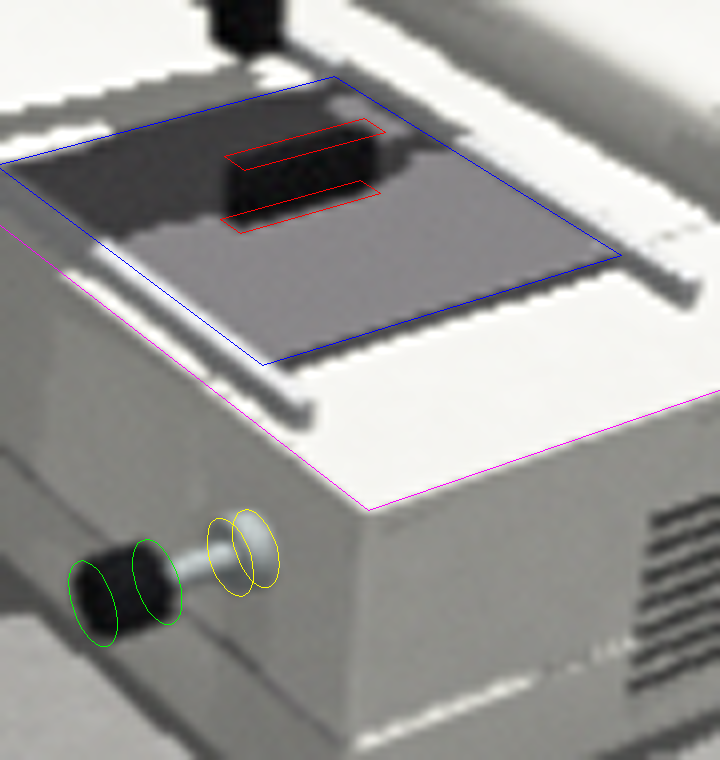

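Emit:
{"op": "send_rows", "data": {"moves": [[-0.93, -0.91, 0, 0, 0, 0, 0.6], [-0.93, -0.91, 0, 0, 0, 0, 0.2], [-0.93, -0.91, 0, 0, 0, 0, 0], [-0.93, -0.91, 0, 0, 0, 0, -0.2], [-0.93, -0.91, 0, 0, 0, 0, -0.38], [-0.92, -0.91, 0, 0, 0, 0, -0.38], [0, 0, 0, 0, 0, 1, -0.38], [0, 0, 0, 0, 0, 1, -0.38], [0, 0, 0, 0, 0, 1, -0.38], [0, 0, 0, 0, 0, 1, -0.38], [0, 0, 0, 0, 0, 1, -0.38], [0, 0, 0, 0, 0, 1, -0.38]]}}

```text
time_s: 26.3
position: [0.5081, -0.0768, 0.2069]
tcp_rot: [[0.877, 0.481, -0.001], [0.481, -0.877, -0.0], [-0.001, -0.0, -1.0]]
force: [0.8, -0.1, -0.3]
opening: 0.69
```

Emit:
{"op": "send_rows", "data": {"moves": [[0, 0, 0, 0, 0, 1, -0.38], [0, 0, 0, 0, 0, 1, -0.38], [0, 0, 0, 0, 0, 1, -0.38], [0, 0, 0, 0, 0, 0, -0.38]]}}

```text
time_s: 26.8
position: [0.5081, -0.0767, 0.2069]
tcp_rot: [[1.0, -0.014, -0.001], [-0.014, -1.0, -0.0], [-0.001, 0.0, -1.0]]
force: [0.2, -0.2, 0.9]
opening: 0.692
```

Emit:
{"op": "send_rows", "data": {"moves": [[0, 0, 0.8, 0, 0, 0, -0.38], [0, 0, 0.8, 0, 0, 0, -0.38], [0, 0, 0.8, 0, 0, 0, -0.38], [0, 0, 0, 0, 0, 0, -0.38]]}}

```text
time_s: 27.3
position: [0.5072, -0.0763, 0.1459]
tcp_rot: [[1.0, -0.013, -0.004], [-0.013, -1.0, 0.001], [-0.004, -0.001, -1.0]]
force: [-0.2, -0.4, 0.4]
opening: 0.692
```

```bash
python3 look.py m side:250,160,350,270,7; python3 tip.py side_m.pkl 250,160,7 pics/side_m.png
```

```text
27.3 [ 0.5072 -0.0763  0.1459] [-0.2 -0.4  0.4] 0.692
```

View pics/side_m_tip.png

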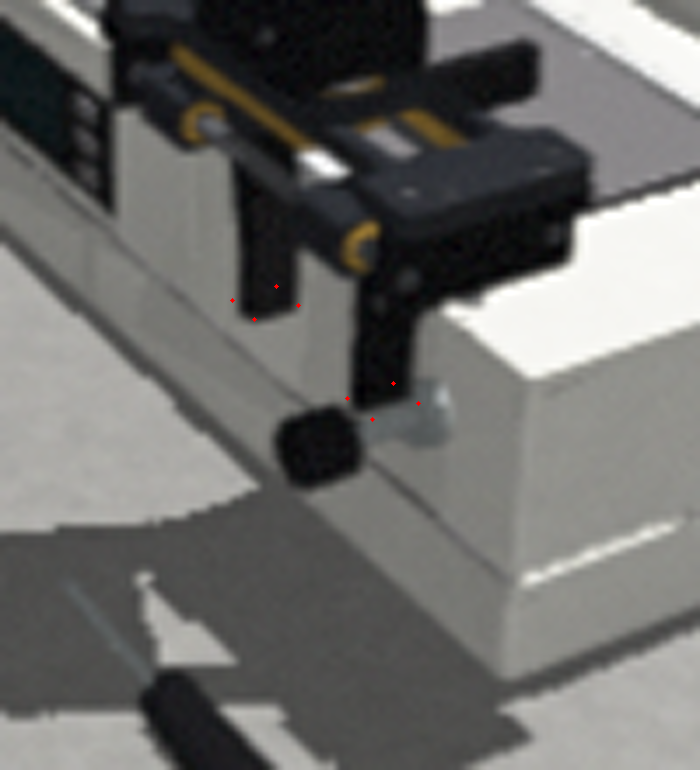

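Emit:
{"op": "send_rows", "data": {"moves": [[-0.05, 0, 0.7, 0, 0, 0, -0.38], [0, 0, 0.7, 0, 0, 0, -0.38], [0, 0, 0.6, 0, 0, 0, -0.38], [0, 0, 0.3, 0, 0, 0, -0.2], [0, 0, 0, 0, 0, 0, 0], [0, 0, 0, 0, 0, 0, 0.2]]}}

```text
time_s: 28.1
position: [0.5078, -0.0768, 0.0903]
tcp_rot: [[1.0, -0.016, 0.001], [-0.016, -1.0, -0.0], [0.001, 0.0, -1.0]]
force: [-0.4, -0.1, -0.0]
opening: 0.468
```

```bash
python3 look.py n side:250,160,350,270,7; python3 tip.py side_n.pkl 250,160,7 pics/side_n.png
```

```text
28.1 [ 0.5078 -0.0768  0.0903] [-0.4 -0.1 -0. ] 0.468
```

View pics/side_n_tip.png

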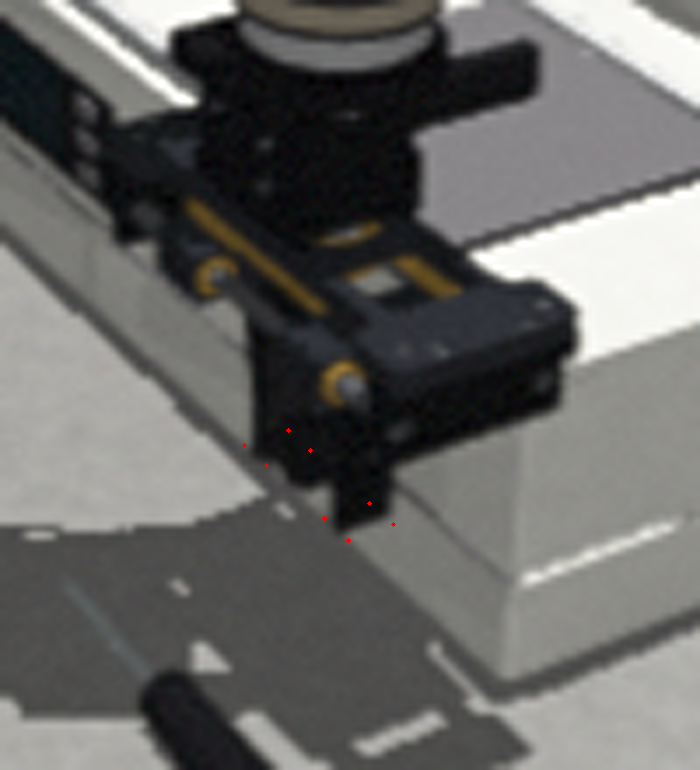

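Emit:
{"op": "send_rows", "data": {"moves": [[0, 0, 0, 0, 0, 0, 0.3], [0, 0, 0, 0, 0, 0, 0.4], [0, 0, 0, 0, 0, 0, 0.6], [0, 0, 0, 0, 0, 0, 1], [0, 0, 0, 0, 0, 0, 1], [0, 0, 0, 0, 0, 0, 1]]}}

```text
time_s: 28.9
position: [0.5076, -0.0741, 0.0902]
tcp_rot: [[1.0, -0.018, 0.001], [-0.018, -1.0, 0.004], [0.001, -0.004, -1.0]]
force: [2.0, 9.3, 2.3]
opening: 0.308
```

Emit:
{"op": "send_rows", "data": {"moves": [[0, -0.1, 0, 0, 0, 0, 1], [0, 0, 0, 0, 0, 0, 1]]}}

```text
time_s: 29.15
position: [0.5076, -0.0741, 0.0902]
tcp_rot: [[1.0, -0.016, 0.001], [-0.016, -1.0, 0.0], [0.001, -0.0, -1.0]]
force: [0.4, -0.1, 3.2]
opening: 0.305
```

```bash
python3 look.py o side:250,160,350,270,7; python3 look.py o2 top:240,150,330,230,8
```

```text
29.15 [ 0.5076 -0.0741  0.0902] [ 0.4 -0.1  3.2] 0.305
29.2 [ 0.5076 -0.074   0.0902] [1.1 1.6 2.2] 0.306
```

View pics/side_o.png

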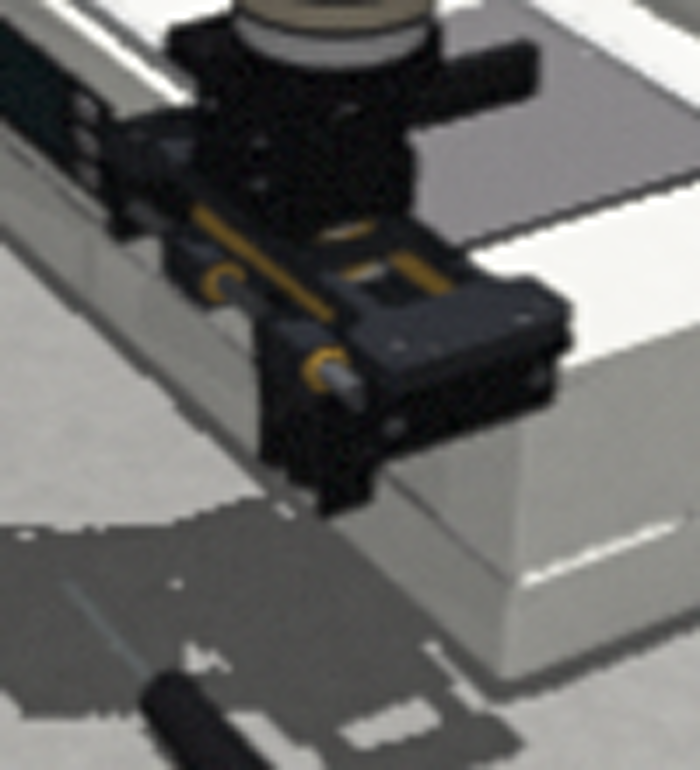

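Emit:
{"op": "send_rows", "data": {"moves": [[-0.3, 0, 0, 0, 0, 0, 1], [-0.3, 0, 0, 0, 0, 0, 1], [-0.3, 0, 0, 0, 0, 0, 1], [-0.2, 0, 0, 0, 0, 0, 1], [0, 0, 0, 0, 0, 0, 1], [0, 0, 0, 0, 0, 0, 1]]}}

```text
time_s: 30.0
position: [0.4826, -0.0737, 0.0902]
tcp_rot: [[1.0, -0.018, 0.006], [-0.018, -1.0, -0.0], [0.006, -0.0, -1.0]]
force: [6.5, 4.6, -0.7]
opening: 0.311
```

Emit:
{"op": "send_rows", "data": {"moves": [[-0.1, 0, 0, 0, 0, 0, 1], [-0.1, 0, 0, 0, 0, 0, 1], [0, 0, 0, 0, 0, 0, 1], [0, 0, 0, 0, 0, 0, 1]]}}

```text
time_s: 30.5
position: [0.4779, -0.0736, 0.0902]
tcp_rot: [[1.0, -0.018, 0.007], [-0.018, -1.0, -0.0], [0.007, 0.0, -1.0]]
force: [6.1, 5.4, -0.3]
opening: 0.312
```

```bash
python3 look.py p side:250,160,350,270,7; python3 look.py p2 top:240,150,330,230,8; for i in 1 2 3; do python3 look.py q$i side:250,160,350,270,7;done
```

```text
30.5 [ 0.4779 -0.0736  0.0902] [ 6.1  5.4 -0.3] 0.312
30.55 [ 0.4779 -0.0737  0.0902] [5.8 6.  0.7] 0.314
30.6 [ 0.478  -0.0737  0.0902] [6.2 4.8 0.3] 0.31
30.65 [ 0.4779 -0.0737  0.0902] [ 6.6  5.7 -0.4] 0.311
30.7 [ 0.4779 -0.0736  0.0902] [ 6.   5.7 -0.8] 0.31
```

View pics/side_p.png

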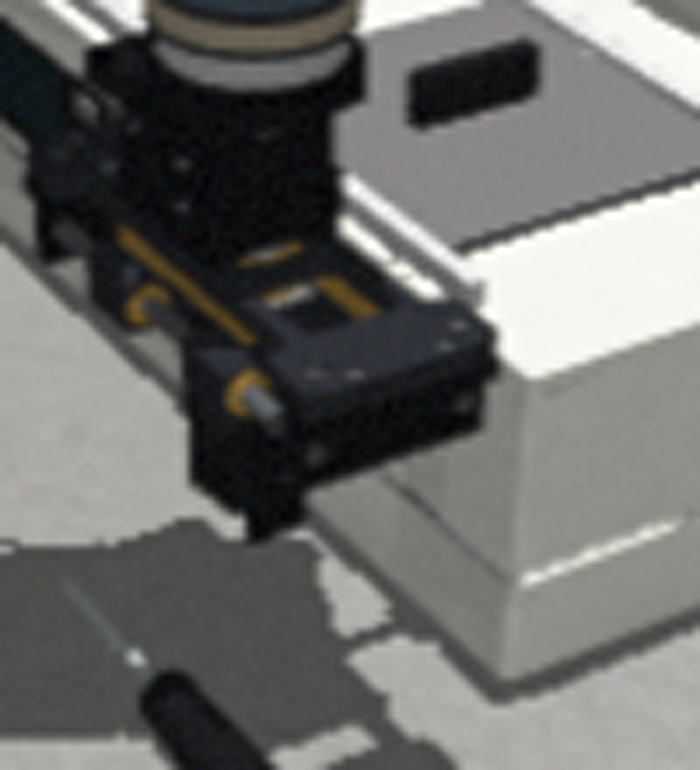

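View pics/top_p2.png

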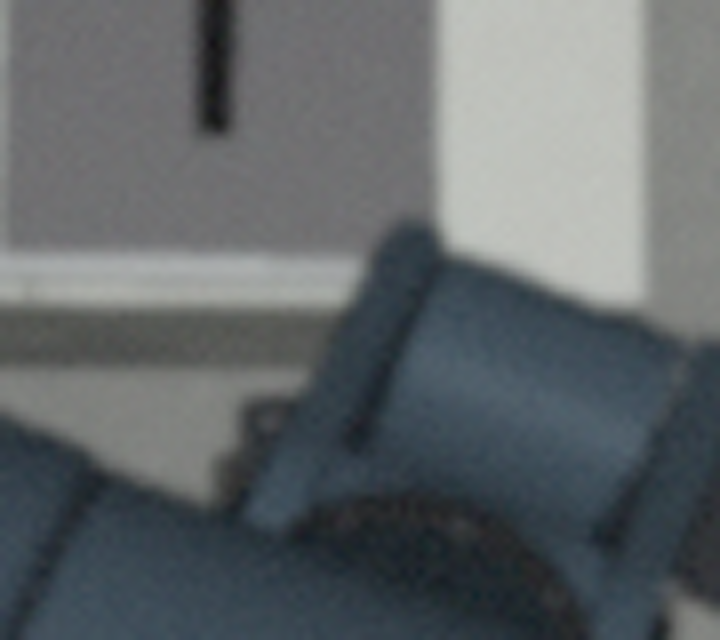

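Emit:
{"op": "send_rows", "data": {"moves": [[-0.01, 0, 0, 0, 0, 0, 1], [0, 0, 0, 0, 0, 0, 1]]}}

```text
time_s: 31.0
position: [0.4778, -0.0737, 0.0902]
tcp_rot: [[1.0, -0.018, 0.007], [-0.018, -1.0, -0.0], [0.007, 0.0, -1.0]]
force: [7.6, 6.4, -0.6]
opening: 0.314
```

```bash
python3 - <<'E'
from rig import status, vision
import numpy as np,pickle
F=[];P=[]
for i in range(24):
    c=vision.capture("side");s=status.read_state();F.append(s["force"]);P.append(s["position"])
pickle.dump(c,open("side_r.pkl","wb"))
F=np.array(F);P=np.array(P);print(F[:12].mean(0).round(2),F[12:].mean(0).round(2),F.std(0).round(2),P[:12].mean(0).round(5),P[12:].mean(0).round(5),s["time_s"],s["opening"],s["joint_positions"].round(1))
import cv2
cv2.imwrite("pics/side_r.png",cv2.resize(c["img"][190:270,260:340,::-1],None,fx=8,fy=8,interpolation=cv2.INTER_CUBIC))
E
```

```text
[ 6.8   5.69 -0.86] [ 6.85  5.65 -0.83] [0.42 0.47 0.68] [ 0.47784 -0.07366  0.09019] [ 0.47785 -0.07366  0.09018] 32.2 0.30951028602920294 [-22.1  32.1 109.2   0.2  38.4  68.7]
```

View pics/side_r.png

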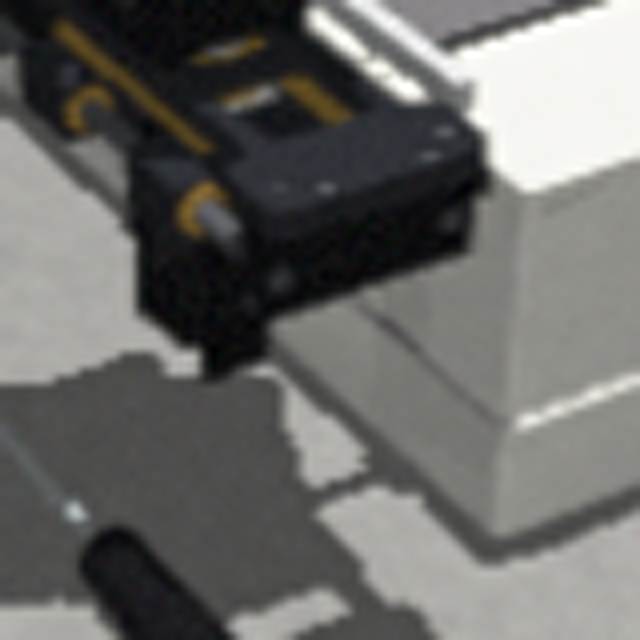

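```bash
python3 -c "
from rig import bot,status
print(bot.hand_in());print(status.read_state()['position'])"
```

```text
the job is handed in; nothing more can be done
None
the job is handed in; nothing more can be done
```

I finished the job and handed it in at about 32 s, with the gripper still holding the shutter knob. There is no verdict yet.

- **Filter:** I took the smaller filter from the rack's right-hand hole and left the larger look-alike standing on the bench. The first tries at the holder landed on the block's rim, so I lifted, moved 4 mm in +x, and it went in. It bottomed at the expected depth with about 13 N of down force. The side picture showed its top within about 1 mm of the seated height, with the window facing along y.
- **Cover:** I pushed it by its ridge onto its stop, where the force rose to about 13 N. The picture then showed it where a shut cover should be, to about 1 mm. The shutter stayed home until after that.
- **Shutter:** I pulled the knob 29.75 mm, measured at the tool, against a target of 30 mm. The force along the pull averaged 6.8 N (6.6 N expected at the ring) and held steady for 1.2 s, with no sign of slipping.

**Checks that fell short:**
- **Ring not seen:** the gripper hid the ring and bushing from both cameras, so the ring position rests on the measured travel and the force.
- **Side load:** about 5.7 N sideways remained on the knob grip.
- **Cameras disagreed:** they differed by about 4 mm in y on the photometer. I used the side camera because it matched where the gripper actually was.
- **No last look at the bench:** I did not check the glass cells and other things one final time. None were touched in any view I had, and the move forces showed no unexpected contact.

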